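# Slide the small tin through the self-closing flap

## Robot

A 6-joint arm with a two-finger parallel gripper is mounted at the origin on the work surface. World frame = base frame: x ahead of the robot, y to its left, z up, the work surface at z = 0. Lengths are in mm, angles in rad, forces in N, time in s.
With the tool pointing down it reaches from about 350 to 775 mm from the base axis. Payload 5.5 kg.
Tool frame: the origin (TCP) lies on the centre line of the jaws, within the pads' length; the fingertips stand 25 mm ahead of it and the grasp point (between the pads) lies 6 mm ahead of it; z points along the fingers, y is the direction in which the jaws open and shut (so a half turn about z gives the same grasp; the last joint's range is limited). The gripper opens to 85 mm and grips with 20 to 120 N. Pads are 22 mm wide; open, the fingers measure 114 mm over their backs; the gripper's body (76 mm by 85 mm) begins 54 mm behind the grasp point. The pads swing forward as they close: fully open they stand 13 mm farther back than shut.
Start: joints at [-1.309, 0.313, 0.046, 1.304, 0, 1.431], TCP at [224.869, -529.252, 218.023] pointing down, gripper open.
Joint ranges: [-2.76, 2.76], [-0.86, 1.69], [-1.03, 1.26], [-2.2, 2.34], [-1.47, 1.5], [-3.14, 3.14]. Speed limits (rad/s): [2.57, 2.57, 3.14, 3.14, 3.14, 3.14].

## Interface

Orientations are given as a unit quaternion [x, y, z, w].
In Python, from cell import status, optics, workorder gives the robot as it stands.
- The arm moves only by the tool carry_out, never from a script. Its argument "motion" is a list of rows, each a list of 3 entries, a list of its own where there are three numbers: the turn, a rotation vector about the tool's x, y, z in units of 0.5 rad (1.0 is 0.5 rad), then the shift along the tool's x, y, z in units of 250 mm (1.0 is 250 mm), then the opening, from 0 (shut) to 1 (fully open). A call has exactly 8 rows; each row is the pose to reach, as a shift and turn from the pose commanded when the call began, along the tool's axes at that moment; what a row does not reach only later rows make up. A row lasts 1/12 s, in which the tool goes at most 41.7 mm and 7.16 degrees, less where a joint would pass 70% of its speed; a pose out of reach is approached as far as the arm can. A call with a number of a shift or a turn outside -1 to 1 is refused whole. A call with a gripper value outside its range is refused whole. The fingers move at their own pace and stop on an object; "newtons" is the grip in N (left out, the last holds). Time passes only in rows, so rows that repeat a pose let the fingers close, or fill a call up. It gives the time, the measured TCP pose, the force and the opening at its end, in the units of the state.
- status.observe(): the state, without advancing time (a new reading comes with each control period).
- optics.camera(name): name is "scene" or "side" or "wrist"; returns a dict with "pixels" (384x512x3 uint8, red, green, blue), "depth" (384x512 float32, mm along the optical axis (not along the pixel's ray), 0 where there is no reading), "K" (3x3 intrinsics, pixels), "k1" (the pictures are not rectified: a ray, as slopes to the right and down, at radius r is drawn at 1 + k1 r^2 times it, then the intrinsics apply), "world_from_camera" (4x4, takes a point from camera to world coordinates); the wrist camera has in their place "tool_from_camera" (4x4, takes a point from camera to tool coordinates, whose origin is the TCP and whose axes are the flange's). Camera axes: x right, y down, z forward; pixel columns grow to the right and rows downward; lengths in mm; the calibration is good to about 2 mm. A picture is of the moment at which its call begins: read the wrist's pose just before it.
- workorder.job_done(): hands the job in, once; it reports no verdict.
The state is a dict: "time": time; "joint_positions": joint angles; "qvel": joint speeds; "effort": joint torques, N m; "tool_pos": TCP position; "orientation": TCP orientation; "wrist_force": force on the tool from outside, world axes, zero at the start; "torque": the same for the moment, N m; "finger_gap": finger opening in mm.
Only numpy, scipy, OpenCV 4.12 (cv2) and the standard library are available. Lean on these libraries where they do the work, as an engineer would, in place of code of your own. Each camera call takes 0.05 s, during which the arm holds its last target.

## Task

Put the small empty tin into the sorting pen through its spring flap without gripping or lifting anything: push the flap open with one finger, never with the tin, and while it is open slide the tin upright along the bench through the doorway with the other finger. Push it far enough in that the flap can swing fully shut behind it, then take the hand away. Leave everything else where it is.

Things in the scene. Friction and masses are not known exactly. Their poses are not given: they have to be found in the camera images.
- pen: Low open-topped plywood pen fixed to the bench, which is its floor. Origin on the bench at the centre of its doorway; +x points straight in, +z up. Doorway 92 mm wide (y -46 to +46), no sill, nothing overhead. Walls 6 mm thick, 50 mm high; inside y -77 to +77, x 6 to 253 mm. The bench before the doorway is free for 75 mm either side of its centre line.
- flap (a joint): Angle (rad) of the self-closing flap that fills the doorway: an upright aluminium panel 5 mm thick, from 4 to 48 mm above the bench. 0 = shut; it swings only inwards, its free edge to +x of the pen, up to 1.65. A light damped spring (about 0.4 N at mid-panel, 1 N if pushed briskly) shuts it in 1 to 2 s; it would strike anything within its reach.
- flap_edge (a point): middle of the flap's free upright edge, 26 mm above the bench, 88 mm from the hinge axis, at y = -42 mm of the pen when shut
- flap_hinge (a point): point on the flap's upright hinge axis, 26 mm above the bench, at x = 3, y = +46 mm of the pen; the flap sweeps the inside of the pen within 88 mm of it
- small_tin: Small empty steel tin, upright, 52 mm across and 37 mm tall, about 50 g, the smallest of the tins; stands on the bench 85 to 135 mm in front of the flap and up to 30 mm to either side of the doorway's centre line. Origin at the centre of its underside.
- baby_jar: glass baby food jar with a white twist lid, 58 mm across, 68 mm tall, standing near the mouth of the pen; origin at the centre of its underside. Not to be disturbed.
- tuna_tin: tin of tuna, 84 mm across, 40 mm tall, much wider than the small tin, standing near the mouth of the pen; origin at the centre of its underside. Not to be disturbed.
- pet_bottle: clear PET bottle, 64 mm across, 200 mm tall, standing; origin at the centre of its underside. Not to be disturbed.
- tub: open yellow plastic tub, 116 mm across the rim, 75 mm tall; origin at the centre of its underside. Not to be disturbed.
- drink_can: plain aluminium drink can, 66 mm across, 115 mm tall, standing; origin at the centre of its underside. Not to be disturbed.
- brush: hand brush lying on the bench; origin under its middle. Not to be disturbed.
- driver: screwdriver lying on the bench; origin under its middle. Not to be disturbed.

How it is judged:
By the outcome, as a careful person would: the job done as asked, in the order asked, and still so for the second after the job is handed in, with the robot touching nothing.
It also fails if it takes over 43 s, if anything falls off the work surface, if the arm or the gripper's body presses on something with over 40 N, if the wrist force passes 120 N, or if a joint passes its speed limit or range.

## Working session

There is one attempt and no reset: what is moved stays moved. The work goes in short steps, Python scripts to look and compute and a tool call to move; the robot and the scene stay as the last step left them, time stands still between calls to the robot, and variables do not carry over. Pictures are saved under pics/ and viewed, and the job is handed in when it is done.

Besides the shell and the picture viewer there is one more tool, called after ">>>" as name([rows], argument=value, ...), one row to a line, values as JSON. carry_out: Moves the arm, as the interface text tells. Its arguments: {"type":"object","properties":{"motion":{"type":"array","items":{"type":"array"}},"newtons":{"type":"number"}},"required":["motion"]}

```bash
mkdir -p pics; ls
python3 - <<'E'
from cell import status, optics, workorder
import cv2, numpy as np
s=status.observe(); print(s)
for n in ("scene","side","wrist"):
    c=optics.camera(n); np.savez("cam_"+n,**c)
    cv2.imwrite(f"pics/a_{n}.png",c["pixels"][:,:,::-1])
    print(n,{k:v for k,v in c.items() if k not in("pixels","depth")})
E
```

```text
pics
{'time': 0.0, 'joint_positions': array([-1.30858357e+00,  3.14016153e-01,  4.49726192e-02,  1.30360918e+00,
       -2.44294265e-05,  1.43118320e+00]), 'qvel': array([-0.00051361,  0.00020675,  0.00075656,  0.00017094,  0.00029788,
       -0.00192205]), 'effort': array([-3.13799792e-04, -4.80629182e+01,  2.98532313e+01,  1.96522521e-02,
       -8.69033511e-05,  1.16275220e-05]), 'tool_pos': array([ 224.71692872, -528.67979855,  217.09734239]), 'orientation': array([ 9.79884371e-01,  1.99563917e-01, -6.90541213e-05, -9.25700069e-04]), 'wrist_force': array([-0.03708467, -1.18450924, -0.4306047 ]), 'torque': array([ 0.00178373, -0.00861357,  0.04214237]), 'finger_gap': 85.49401859988828}
scene {'K': array([[367.68086026,   0.        , 255.00766116],
       [  0.        , 367.68086026, 195.50525339],
       [  0.        ,   0.        ,   1.        ]]), 'k1': -0.02820306295273996, 'world_from_camera': array([[-7.46164326e-01,  4.80844575e-01, -4.60464216e-01,
         1.02498650e+03],
       [ 6.65502580e-01,  5.58004443e-01, -4.95719031e-01,
         5.40370446e+02],
       [ 1.85772
[... 568 characters left out ...]
18718031e-01, -7.85464201e-01,
         1.32420605e+03],
       [ 0.00000000e+00,  0.00000000e+00,  0.00000000e+00,
         1.00000000e+00]])}
wrist {'K': array([[278.31516058,   0.        , 258.57764704],
       [  0.        , 278.31516058, 185.16711532],
       [  0.        ,   0.        ,   1.        ]]), 'k1': -0.04752466046199632, 'tool_from_camera': array([[-1.00366770e-03, -9.47625566e-01, -3.19381870e-01,
         8.15588299e+01],
       [ 9.99999493e-01, -9.75221971e-04, -2.48986964e-04,
        -9.84999226e-01],
       [-7.55218037e-05, -3.19381958e-01,  9.47626065e-01,
        -1.55721915e+02],
       [ 0.00000000e+00,  0.00000000e+00,  0.00000000e+00,
         1.00000000e+00]])}
```

View pics/a_scene.png

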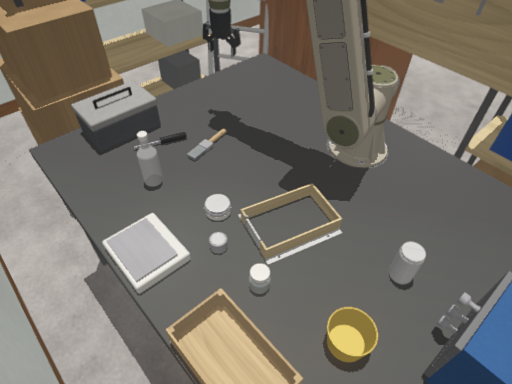

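View pics/a_side.png

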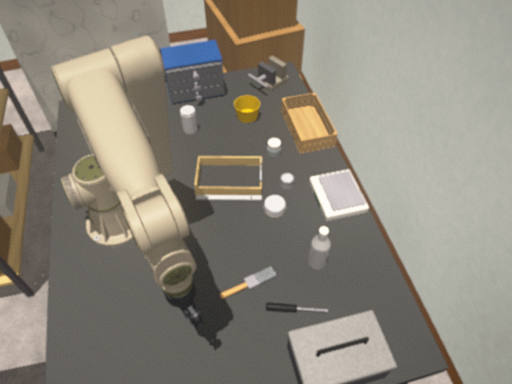

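View pics/a_wrist.png

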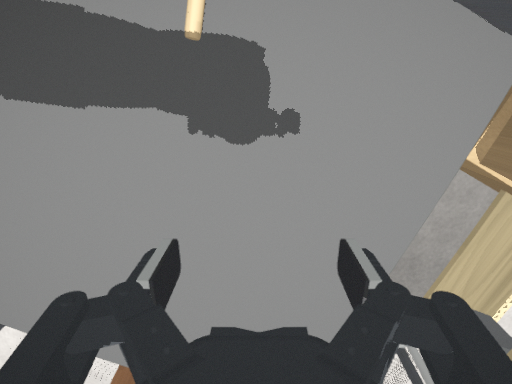

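```bash
cat > h.py <<'E'
import numpy as np, cv2
def load(n): 
    return dict(np.load(f"cam_{n}.npz"))
def ray(c,u,v):
    K=c["K"];k=float(c["k1"])
    p=cv2.undistortPoints(np.array([[[u,v]]],float),K,np.array([k,0,0,0,0.]))[0,0]
    return np.array([p[0],p[1],1.])
def at_z(c,u,v,z,T=None):
    T=c["world_from_camera"] if T is None else T
    d=T[:3,:3]@ray(c,u,v);o=T[:3,3]
    return o+d*(z-o[2])/d[2]
def by_depth(c,u,v,T=None):
    T=c["world_from_camera"] if T is None else T
    return T[:3,:3]@(ray(c,u,v)*c["depth"][int(round(v)),int(round(u))])+T[:3,3]
def project(c,P,T=None):
    T=c["world_from_camera"] if T is None else T
    q=T[:3,:3].T@(np.asarray(P,float)-T[:3,3]);x=q[:2]/q[2];r2=x@x
    x=x*(1+float(c["k1"])*r2);return c["K"][0,0]*x[0]+c["K"][0,2],c["K"][1,1]*x[1]+c["K"][1,2]
E
python3 - <<'E'
from h import *
a=load("scene")["pixels"][160:310,190:360,::-1]; cv2.imwrite("pics/b_scene.png",cv2.resize(a,None,fx=4.5,fy=4,interpolation=2)[:600,:])
cv2.imwrite("pics/b_scene.png",cv2.resize(a,None,fx=4,fy=4,interpolation=2))
a=load("side")["pixels"][130:230,180:310,::-1]; cv2.imwrite("pics/b_side.png",cv2.resize(a,None,fx=6,fy=6,interpolation=2))
E
```

```text
(no output)
```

View pics/b_scene.png

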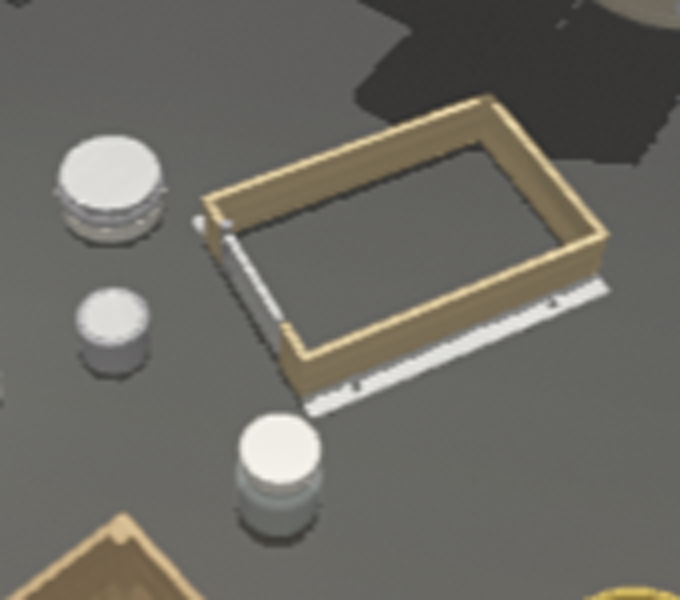

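View pics/b_side.png

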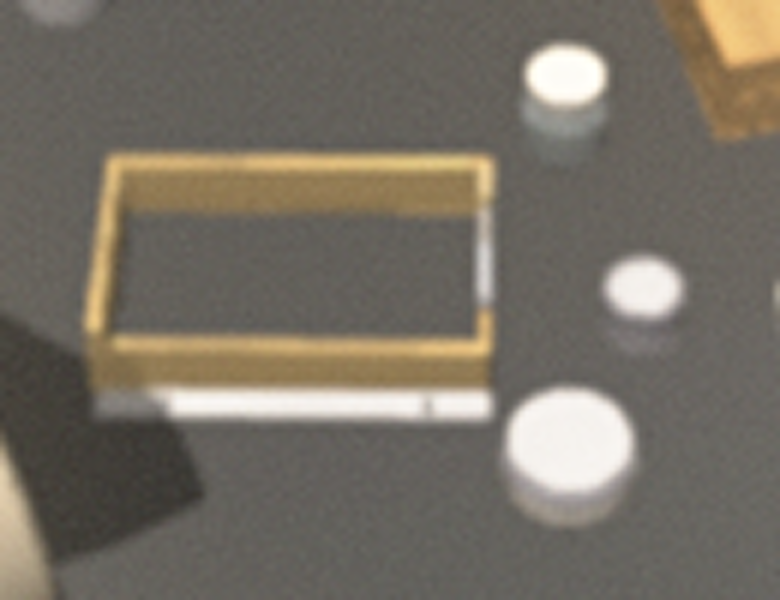

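Run:
```python
from h import *
np.set_printoptions(precision=1,suppress=True)
S=load("scene");D=load("side")
fs=lambda x,y:(x/4+190-.375,y/4+160-.375); fd=lambda x,y:(x/6+180-.42,y/6+130-.42)
def show(n,L,c,f,z):
    for l,(x,y) in L.items(): print(n,l,at_z(c,*f(x,y),z)[:2])
show("scene",dict(backM=(490,96),backP=(608,236),doorP=(305,358),doorM=(204,198)),S,fs,50)
show("side",dict(backM=(88,332),backP=(108,155),doorP=(495,157),doorM=(492,342)),D,fd,50)
show("scene",dict(tin=(113,315)),S,fs,37); show("side",dict(tin=(644,287)),D,fd,37)
show("scene",dict(jar=(280,449)),S,fs,68); show("side",dict(jar=(566,76)),D,fd,68)
show("scene",dict(tuna=(110,175)),S,fs,40); show("side",dict(tuna=(570,440)),D,fd,40)
show("scene",dict(f1=(228,240),f2=(283,318)),S,fs,48); show("side",dict(f1=(485,305),f2=(485,205)),D,fd,48)
# two-view triangulation tin
def tri(a,b):
    A=[];B=[]
    for c,(u,v) in((S,a),(D,b)):
        T=c["world_from_camera"];d=T[:3,:3]@ray(c,u,v);d/=np.linalg.norm(d);M=np.eye(3)-np.outer(d,d);A.append(M);B.append(M@T[:3,3])
    return np.linalg.lstsq(np.vstack(A),np.hstack(B),rcond=None)[0]
for n,a,b in [("tin",(113,315),(644,287)),("doorP",(305,358),(495,157)),("doorM",(204,198),(492,342)),("tuna",(110,175),(570,440)),("jar",(280,449),(566,76))]: print(n,tri(fs(*a),fd(*b)))
```

```text
scene backM [319.  51.]
scene backP [360.8 207.8]
scene doorP [605.6 139.1]
scene doorM [564.6 -17.6]
side backM [317.5  57.6]
side backP [355.6 208.1]
side doorP [610.  139.6]
side doorM [566.9 -15.5]
scene tin [678.1  15.4]
side tin [678.   14.4]
scene jar [674.6 188.6]
side jar [672.2 184.5]
scene tuna [599.2 -89.7]
side tuna [596.1 -95.9]
scene f1 [576.4  23.9]
scene f2 [593.3 103. ]
side f1 [570.8  16.9]
side f2 [592.8 100.8]
tin [678.   14.9  36.4]
doorP [608.2 139.2  51.7]
doorM [566.1 -16.6  51.8]
tuna [597.1 -92.9  35.7]
jar [673.2 187.3  64.9]
```

```bash
cat > mv.py <<'E'
import numpy as np
from scipy.spatial.transform import Rotation as R
def plan(target, yaw_y_deg, state=None, pos=None, q=None):
    """units for pose: target TCP, tool y axis at world angle yaw, tool down"""
    if state is None and pos is None:
        from cell import status
        state=status.observe()
    if pos is None: pos=state["tool_pos"]; q=state["orientation"]
    r=R.from_quat(q)
    y=np.array([np.cos(np.radians(yaw_y_deg)),np.sin(np.radians(yaw_y_deg)),0]);z=np.array([0,0,-1.]);x=np.cross(y,z)
    rt=R.from_matrix(np.c_[x,y,z])
    return (r.inv()*rt).as_rotvec()/0.5, r.inv().apply(np.array(target)-pos)/250, rt
E
python3 - <<'E'
from mv import *
from h import *
np.set_printoptions(precision=3,suppress=True)
a=load("scene"); print("bottle",at_z(a,143,135,200),at_z(a,152,185,0))
p=np.array([224.87,-529.25,218]);q=[.97988,.19956,0,0]
for t,yw in [((330,-350,330),-38.5),((480,-140,330),-10),((620,30,330),18.5)]:
    rv,sh,rt=plan(t,yw,pos=p,q=q);print(rv,sh);p=np.array(t);q=rt.as_quat()
E
```

```text
bottle [ 679.43  -336.638  200.   ] [ 695.591 -328.858    0.   ]
[ 0.     0.    -0.994] [ 0.667 -0.495 -0.448]
[ 0.     0.    -0.995] [ 1.031 -0.053  0.   ]
[ 0.     0.    -0.995] [0.767 0.433 0.   ]
```

>>> carry_out([
  [[0,0,-0.99],[0.66,-0.5,-0.45],1],
  [[0,0,-0.99],[0.66,-0.5,-0.45],1],
  [[0,0,-0.99],[0.66,-0.5,-0.45],1],
  [[0,0,-0.99],[0.66,-0.5,-0.45],1],
  [[0,0,-0.99],[0.66,-0.5,-0.45],1],
  [[0,0,-0.99],[0.66,-0.5,-0.45],1],
  [[0,0,-0.99],[0.66,-0.5,-0.45],1],
  [[0,0,-0.99],[0.66,-0.5,-0.45],1],
])

```text
time: 0.82
tool_pos: [328.7, -349.0, 331.5]
orientation: [0.901, 0.435, 0.0, 0.001]
wrist_force: [0.2, 0.3, -0.7]
finger_gap: 85.3
```

>>> carry_out([
  [[0,0,-1],[1,-0.05,0],1],
  [[0,0,-1],[1,-0.05,0],1],
  [[0,0,-1],[1,-0.05,0],1],
  [[0,0,-1],[1,-0.05,0],1],
  [[0,0,-1],[1,-0.05,0],1],
  [[0,0,-1],[1,-0.05,0],1],
  [[0,0,-1],[1,-0.05,0],1],
  [[0,0,-1],[1,-0.05,0],1],
])

```text
time: 1.48
tool_pos: [474.7, -145.5, 328.9]
orientation: [0.765, 0.644, -0.001, -0.001]
wrist_force: [-0.2, -0.6, 0.0]
finger_gap: 85.2
```

>>> carry_out([
  [[0,0,-1],[0.77,0.43,0],1],
  [[0,0,-1],[0.77,0.43,0],1],
  [[0,0,-1],[0.77,0.43,0],1],
  [[0,0,-1],[0.77,0.43,0],1],
  [[0,0,-1],[0.77,0.43,0],1],
  [[0,0,-1],[0.77,0.43,0],1],
  [[0,0,-1],[0.77,0.43,0],1],
  [[0,0,-1],[0.77,0.43,0],1],
])

```text
time: 2.15
tool_pos: [613.3, 22.7, 328.9]
orientation: [0.584, 0.812, -0.001, -0.001]
wrist_force: [-0.7, -1.2, 0.6]
finger_gap: 85.2
```

Run:
```python
from cell import status, optics
import cv2, numpy as np
s=status.observe(); print(s["time"],s["tool_pos"],s["orientation"],s["joint_positions"],s["finger_gap"])
c=optics.camera("wrist"); np.savez("cam_w1",pos=s["tool_pos"],q=s["orientation"],**c)
cv2.imwrite("pics/w1.png",cv2.resize(c["pixels"][:,:,::-1],(768,576),interpolation=cv2.INTER_CUBIC))
```

```text
2.15 [613.34272715  22.71766365 328.93081272] [ 0.58350845  0.81210596 -0.00102758 -0.00085725] [-9.32259403e-02  4.02006041e-01  4.43564113e-01  1.61487248e+00
 -9.06928499e-04  1.15286090e+00] 85.19863473991525
```

View pics/w1.png

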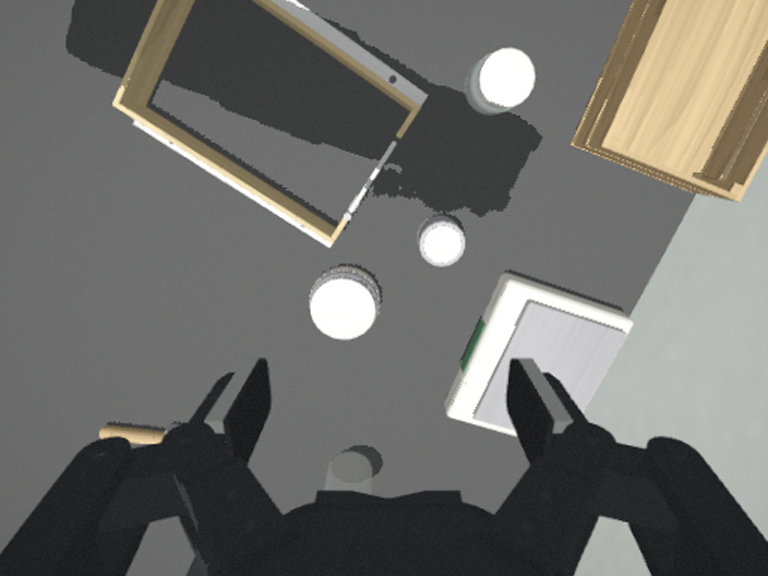

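```bash
cat >> h.py <<'E'
from scipy.spatial.transform import Rotation as R
def wristT(c):
    T=np.eye(4);T[:3,:3]=R.from_quat(c["q"]).as_matrix();T[:3,3]=c["pos"];return T@c["tool_from_camera"]
E
python3 - <<'E'
from h import *
np.set_printoptions(precision=1,suppress=True)
c=load("w1");T=wristT(c)
a=c["pixels"][60:200,200:360,::-1]; cv2.imwrite("pics/w1b.png",cv2.resize(a,None,fx=4.2,fy=4.2,interpolation=2))
f=lambda x,y:((x+.5)/1.5-.5,(y+.5)/1.5-.5)
for n,p,z in [("doorP",(418,109),50),("doorM",(335,243),50),("backM",(116,104),50),("tin",(442,243),37),("tuna",(344,308),40),("jar",(507,77),68),("scale",(512,275),0),("scaleB",(446,412),0),("scaleC",(632,322),0)]:
    print(n,at_z(c,*f(*p),z,T)[:2],by_depth(c,*f(*p),T))
E
```

```text
doorP [604.3 136.1] [604.3 136.1  49.7]
doorM [565.5 -18.4] [563.1 -32.1   0.3]
backM [318.3  48.7] [317.3  48.5  48.4]
tin [676.6  15.6] [676.6  15.6  37.1]
tuna [596.4 -91.8] [596.4 -91.6  40.3]
jar [671.5 187.3] [671.5 187.3  68. ]
scale [779.8  -1.6] [776.7   0.    7.8]
scaleB [ 775.  -213.4] [ 775.  -213.3    0.2]
scaleC [954.5 -10.1] [929.8  -2.6  32.5]
```

View pics/w1b.png

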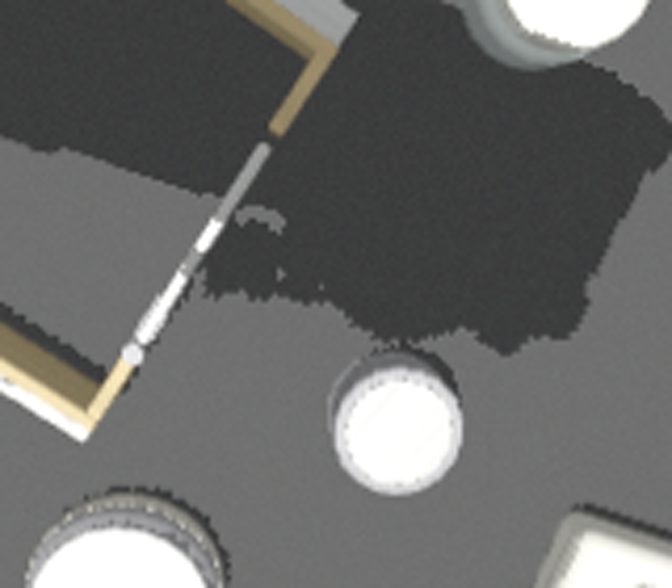

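```bash
cat >> h.py <<'E'
def cloud(c,T):
    v,u=np.mgrid[0:384,0:512];K=c["K"]
    p=cv2.undistortPoints(np.c_[u.ravel(),v.ravel()].astype(float)[:,None],K,np.array([float(c["k1"]),0,0,0,0.]))[:,0]
    d=c["depth"].ravel();P=np.c_[p,np.ones(len(p))]*d[:,None]
    return (P@T[:3,:3].T+T[:3,3]), d>0
E
python3 - <<'E'
from h import *
np.set_printoptions(precision=1,suppress=True)
c=load("w1");T=wristT(c);P,ok=cloud(c,T)
m=ok&(P[:,2]>44)&(P[:,2]<53)&(P[:,0]>300)&(P[:,0]<640)&(P[:,1]>-30)&(P[:,1]<260)
W=P[m]
# doorway edge line: points in the door region
ang=np.radians(165)
best=None
for a in np.arange(162,170,.1):
    x=np.array([np.cos(np.radians(a)),np.sin(np.radians(a))]);y=np.array([-x[1],x[0]])
    r=W[:,:2]-[586,60]; X=r@x;Y=r@y
    # door strip histogram tightness
    s=(np.abs(X)<15)&(np.abs(Y)<85); 
    s2=(np.abs(Y-80)<12)&(X>15)
    v=X[s].std()+ (Y[s2].std())
    if best is None or v<best[0]: best=(v,a,X[s],Y[s],X[s2],Y[s2],W[s][:,2])
v,a,X,Y,X2,Y2,Z=best;print(v,a,"X",np.percentile(X,[2,10,50,90,98]),"Y",Y.min(),Y.max(),"sidewall Y",np.percentile(Y2,[2,10,50,90,98]),X2.max(),len(X))
for lo in range(-85,86,10):
    s=(Y>=lo)&(Y<lo+10)
    if s.any(): print(lo,X[s].min(),np.median(X[s]),X[s].max(),np.median(Z[s]),s.sum())
# tin fit
m=ok&(np.abs(P[:,2]-37)<1.5)&(np.hypot(P[:,0]-676,P[:,1]-15)<40);t=P[m][:,:2].astype(np.float32);print("tin",cv2.minEnclosingCircle(t),len(t))
for n,z,x0,y0 in(("tuna",40,596,-92),("jar",68,671,187)):
    m=ok&(np.abs(P[:,2]-z)<2)&(np.hypot(P[:,0]-x0,P[:,1]-y0)<55);print(n,cv2.minEnclosingCircle(P[m][:,:2].astype(np.float32)))
m=ok&(P[:,2]>4)&(P[:,0]>740)&(P[:,0]<960)&(P[:,1]>-250)&(P[:,1]<40)&(P[:,2]<60);print("scale",P[m].min(0),P[m].max(0))
# fingers in tool frame
Q,_=cloud(c,c["tool_from_camera"])
m=ok&(Q[:,2]>-60)&(Q[:,2]<60)
F=Q[m]
for lo in range(-40,50,6):
  for sg in(1,-1):
    s=(F[:,2]>=lo)&(F[:,2]<lo+6)&(F[:,1]*sg>0)
    if s.any(): print(lo,sg,"x",F[s][:,0].min(),F[s][:,0].max(),"y",F[s][:,1].min(),F[s][:,1].max(),s.sum())
E
```

```text
5.251866589017563 165.2999999999998 X [ 1.2  1.9  4.4  8.2 13.6] Y -81.49597335299268 84.35111372367031 sidewall Y [72.8 76.6 79.  82.1 83.3] 260.4537684230142 415
-85 0.1752734703569537 7.673865758521638 14.71205497345298 49.6644468732479 48
-75 0.7580289315907124 3.6359818857473147 6.8642844303220985 49.50287980708708 29
-65 0.9079658300126408 3.8179892658659647 6.771306042290338 49.64624613439142 30
-55 1.163229941249171 4.051003122309195 6.907908222285296 49.574938780311555 24
-45 1.4664825421486467 3.86273487605276 6.3680817259155 47.05259760273418 15
-35 1.5681459916326417 3.9520611966021977 6.294707152382684 47.86294492499454 22
-25 1.4548408131257355 4.032513898547232 6.439274822657774 47.52536185413561 23
-15 1.6160209000459775 4.005836791446757 6.391143874937329 47.63050348708876 22
-5 1.891193821947057 4.047405705209392 6.525439787086631 47.8414774779109 22
5 1.660492710793572 4.080828554293365 6.496880454935704 47.66689944599693 22
15 1.9149697268960433 4.118779457729673 6.638021497043206 47.77476912060985 20
25 1.8543485979173082 4.334181023403535 6.60472093992738 47.786
[... 488 characters left out ...]
29174804688, -94.82157897949219), 38.207252502441406)
jar ((671.8576049804688, 186.4375457763672), 25.92116928100586)
scale [ 761.2 -198.7    4.2] [932.7   1.7  46.6]
-40 1 x -10.843806353340213 12.718064364238558 y 41.2187563917946 55.69163982956369 301
-40 -1 x -10.190454571477133 13.15944721215861 y -57.152022890734564 -42.77818198268568 307
-34 1 x -9.69259196774047 12.66647759959865 y 41.22175113330001 53.63719187286628 193
-34 -1 x -10.623114924985686 12.713961558184963 y -54.96001225058739 -42.777280848563684 205
-28 1 x -8.798785800814997 10.94712430374733 y 41.63274461064847 43.24096513369195 28
-28 -1 x -5.751871060442639 10.96761410358603 y -48.47539097994036 -42.82312264041958 27
```

Run:
```python
from h import *
np.set_printoptions(precision=1,suppress=True)
c=load("w1")
a=c["pixels"][220:384,90:420,::-1]; a=np.clip(a.astype(float)*2.2,0,255).astype(np.uint8); cv2.imwrite("pics/w1c.png",cv2.resize(a,None,fx=2.4,fy=2.4,interpolation=2))
Q,_=cloud(c,c["tool_from_camera"]);Q=Q.reshape(384,512,3)
for v in range(228,330,8): print(v,[(u,*np.round(Q[v,u]).astype(int)) for u in (150,160,168,174,178)])
```

```text
228 [(150, np.int64(-169), np.int64(-214), np.int64(330)), (160, np.int64(-168), np.int64(-193), np.int64(329)), (168, np.int64(-169), np.int64(-178), np.int64(330)), (174, np.int64(-169), np.int64(-166), np.int64(330)), (178, np.int64(-169), np.int64(-159), np.int64(331))]
236 [(150, np.int64(-186), np.int64(-216), np.int64(329)), (160, np.int64(-186), np.int64(-196), np.int64(329)), (168, np.int64(-186), np.int64(-180), np.int64(329)), (174, np.int64(-186), np.int64(-168), np.int64(329)), (178, np.int64(-186), np.int64(-160), np.int64(330))]
244 [(150, np.int64(-205), np.int64(-219), np.int64(331)), (160, np.int64(12), np.int64(-49), np.int64(-37)), (168, np.int64(13), np.int64(-45), np.int64(-38)), (174, np.int64(11), np.int64(-43), np.int64(-33)), (178, np.int64(7), np.int64(-43), np.int64(-27))]
252 [(150, np.int64(7), np.int64(-55), np.int64(-36)), (160, np.int64(12), np.int64(-47), np.int64(-43)), (168, np.int64(12), np.int64(-43), np.int64(-42)), (174, np.int64(7), np.int64(-43), np.int64(-36)), (178, np.int64(4), np.int64(-43), np.int64(-30))]
260 [(150, np.int64(12), np.int
[... 1633 characters left out ...]
64(-85)), (168, np.int64(-364), np.int64(-200), np.int64(328)), (174, np.int64(-366), np.int64(-188), np.int64(331)), (178, np.int64(-363), np.int64(-177), np.int64(328))]
316 [(150, np.int64(18), np.int64(-34), np.int64(-89)), (160, np.int64(19), np.int64(-31), np.int64(-89)), (168, np.int64(18), np.int64(-29), np.int64(-89)), (174, np.int64(-387), np.int64(-189), np.int64(329)), (178, np.int64(-388), np.int64(-181), np.int64(330))]
324 [(150, np.int64(19), np.int64(-33), np.int64(-93)), (160, np.int64(18), np.int64(-30), np.int64(-92)), (168, np.int64(18), np.int64(-28), np.int64(-92)), (174, np.int64(18), np.int64(-26), np.int64(-92)), (178, np.int64(-408), np.int64(-182), np.int64(327))]
```

View pics/w1c.png

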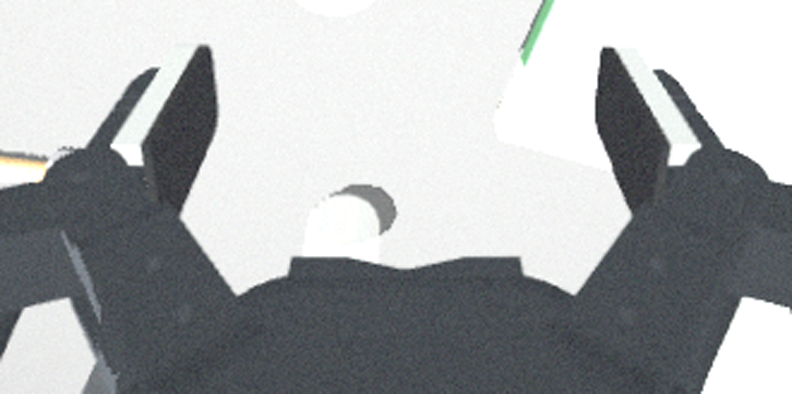

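Run:
```python
from cell import status, optics
from h import *
np.set_printoptions(precision=1,suppress=True)
s=status.observe();print(s["time"],s["tool_pos"])
for n in("scene","side"):
    c=optics.camera(n);np.savez("cam_"+n+"2",**c)
    P,ok=cloud(c,c["world_from_camera"])
    r=R.from_quat(s["orientation"]).inv().apply(P-s["tool_pos"])
    m=ok&(np.abs(r[:,1])<75)&(np.abs(r[:,0])<25)&(r[:,2]>-150)&(r[:,2]<120)
    F=r[m];print(n,m.sum())
    for lo in range(-100,50,8):
        k=(F[:,2]>=lo)&(F[:,2]<lo+8)
        if k.any():print(lo,k.sum(),F[k].min(0),F[k].max(0))
a=load("scene2")["pixels"][130:300,130:370,::-1];cv2.imwrite("pics/c1.png",cv2.resize(a,None,fx=3.2,fy=3.2,interpolation=2))
```

```text
2.2 [612.9  22.3 329.5]
scene 1291
-100 122 [ -10.6  -71.5 -100. ] [ 20.1  73.4 -92.1]
-92 100 [-11.  -70.8 -92. ] [ 19.9  74.1 -84. ]
-84 130 [-10.3 -72.  -84. ] [ 18.3  74.7 -76. ]
-76 54 [-11.2 -68.7 -75.9] [ 15.2  74.6 -68.3]
-68 35 [ -4.8 -49.5 -67.4] [ 13.6  56.7 -60.5]
-60 49 [ -8.5 -50.4 -59.6] [ 13.7  56.3 -52. ]
-52 56 [ -8.1 -50.9 -51.8] [ 13.1  57.5 -44.3]
-44 54 [ -8.2 -50.3 -43.6] [ 13.1  57.7 -36.1]
-36 38 [ -8.9 -46.  -35.8] [ 13.1  55.7 -28.1]
-28 9 [ -8.3 -44.2 -27.7] [  8.5  48.9 -24.6]
side 662
-100 77 [-19.8 -73.5 -99.6] [ 13.5  71.9 -92.2]
-92 54 [-19.1 -74.4 -91.9] [ 11.5  73.6 -84.1]
-84 63 [-14.8 -74.9 -83.9] [ 11.4  69.2 -76.1]
-76 27 [-14.1 -71.1 -75.6] [ 11.9  72.9 -68.2]
-68 15 [-10.6 -58.4 -68. ] [  8.6  51.6 -60.1]
-60 24 [-12.1 -58.2 -59.9] [  7.   48.8 -52. ]
-52 22 [-11.5 -58.4 -51.3] [  7.4  55.1 -44.7]
-44 24 [-11.6 -58.4 -43.9] [  7.   54.8 -36.1]
-36 13 [-12.4 -55.8 -35.2] [ 10.3  46.1 -28.8]
-28 3 [ -7.1 -43.  -26.7] [  7.9  44.1 -26.1]
```

View pics/c1.png

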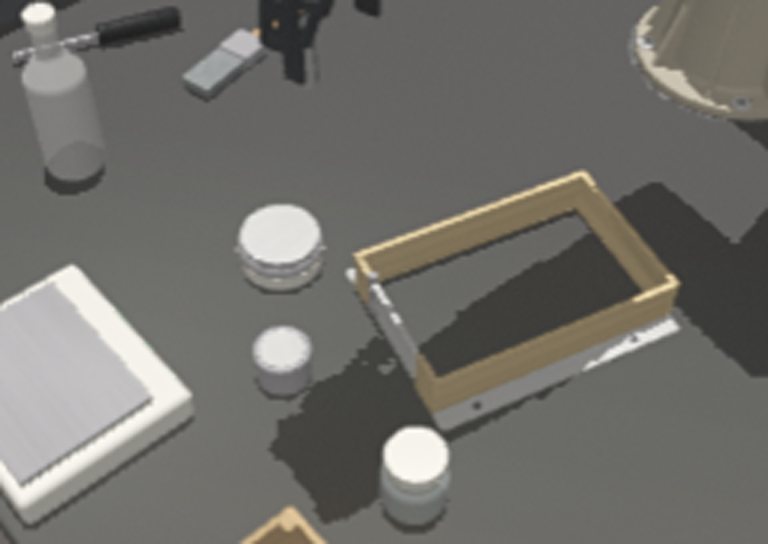

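```bash
cat > pen.py <<'E'
import numpy as np
O=np.array([584.7,59.1]);A=np.radians(165.0)
ex=np.array([np.cos(A),np.sin(A)]);ey=np.array([-ex[1],ex[0]])
def w2p(p): r=np.asarray(p)[:2]-O; return np.array([r@ex,r@ey])
def p2w(p): return O+p[0]*ex+p[1]*ey
def an(phi): 
    f=np.radians(phi);return np.array([np.cos(f),np.sin(f)]),np.array([np.sin(f),-np.cos(f)])
def tcp_from_K(K,phi,g):
    a,n=an(phi);return np.asarray(K)-11*n+g/2*a
def K_from_tcp(C,phi,g):
    a,n=an(phi);return np.asarray(C)+11*n-g/2*a
def F(C,phi,g):
    a,n=an(phi);return C+(g/2+7.25)*a,C-(g/2+7.25)*a
def yaw(phi): return phi-15.
def phig(K,F1):   # solve phi,g with K corner and F1 centre
    d=np.asarray(F1)-K;L=np.hypot(*d);u=np.sqrt(L*L-121)  # d=u a -11 n
    # n=a rotated -90 -> d = u a + 11 b ; angle(d)=phi+atan2(11,u)
    return np.degrees(np.arctan2(d[1],d[0])-np.arctan2(11,u)),u-7.25
E
python3 - <<'E'
from pen import *;from mv import *
np.set_printoptions(precision=3,suppress=True)
T=w2p((677,14.2));print("tin",T)
d=np.array([-62,-14])-T;d/=np.hypot(*d);K0=T-34*d;C=tcp_from_K(K0,15,50);print(d,K0,C,F(C,15,50),p2w(C))
w=p2w(C);print(plan((w[0],w[1],130),yaw(15))[:2])
E
```

```text
tin [-100.776   19.481]
[ 0.757 -0.654] [-126.51    41.701] [-105.209   58.797] (array([-74.058,  67.144]), array([-136.36,   50.45])) [671.106 -24.924]
(array([-0.001,  0.001,  0.646]), array([-0.253,  0.162,  0.802]))
```

>>> carry_out([
  [[0,0,0.65],[-0.253,0.162,0.8],0.59],
  [[0,0,0.65],[-0.253,0.162,0.8],0.59],
  [[0,0,0.65],[-0.253,0.162,0.8],0.59],
  [[0,0,0.65],[-0.253,0.162,0.8],0.59],
  [[0,0,0.65],[-0.253,0.162,0.8],0.59],
  [[0,0,0.65],[-0.253,0.162,0.8],0.59],
  [[0,0,0.65],[-0.253,0.162,0.8],0.59],
  [[0,0,0.65],[-0.253,0.162,0.8],0.59],
])

```text
time: 2.97
tool_pos: [671.7, -23.5, 132.1]
orientation: [0.707, 0.707, 0.0, 0.0]
wrist_force: [-0.1, -0.1, 0.6]
finger_gap: 49.8
```

```bash
cat > look.py <<'E'
import sys
from cell import status, optics
from h import *
from pen import *
np.set_printoptions(precision=1,suppress=True)
def look(name,gain=1.0):
    s=status.observe();c=optics.camera("wrist");np.savez("cam_"+name,pos=s["tool_pos"],q=s["orientation"],**c)
    c=load(name);T=wristT(c);P,ok=cloud(c,T)
    img=np.clip(c["pixels"][:,:,::-1]*gain,0,255).astype(np.uint8)
    cv2.imwrite(f"pics/{name}.png",cv2.resize(img,(768,576),interpolation=cv2.INTER_CUBIC))
    ry=R.from_quat(s["orientation"]).as_matrix()[:2,1];phi=(np.degrees(np.arctan2(ry[1],ry[0]))+15)
    C=w2p(s["tool_pos"]);g=s["finger_gap"]
    print("t",s["time"],"tcp",s["tool_pos"],"gap",g,"F",s["wrist_force"],"penC",C,"phi",phi,"K",K_from_tcp(C,phi,g),"F1",F(C,phi,g)[0])
    return s,c,T,P,ok
def tin(P,ok):
    X=np.c_[(P[:,:2]-O)@ex,(P[:,:2]-O)@ey]
    m=ok&(np.abs(P[:,2]-37)<1.2)&(X[:,0]>-140)&(X[:,0]<220)&(X[:,1]<70)&(X[:,1]>-74)
    M=m.reshape(384,512).astype(np.uint8)
    n,l,st,_=cv2.connectedComponentsWithStats(M)
    if n<2: print("no tin");return
    k=1+np.argmax(st[1:,4]);p=X[(l==k).ravel()]
    (cx,cy),r=cv2.minEnclosingCircle(p.astype(np.float32))
    print("tin pen",np.array([cx,cy]),"r",r,"n",len(p))
    return np.array([cx,cy])
def fingers(s,c):
    Q,_=cloud(c,c["tool_from_camera"]);ok=c["depth"].ravel()>0
    for sg in(1,-1):
        m=ok&(Q[:,1]*sg>0)&(np.abs(Q[:,0])<14)&(Q[:,2]>-66)&(Q[:,2]<20)&(np.abs(Q[:,1])<65)
        f=Q[m]
        if len(f):print("finger",sg,"n",len(f),"tip z",np.percentile(f[:,2],99.5),"inner y",np.percentile(f[:,1]*sg,1),"outer",np.percentile(f[:,1]*sg,99),"x",np.percentile(f[:,0],[1,99]))
if __name__=="__main__":
    s,c,T,P,ok=look(sys.argv[1],float(sys.argv[2]) if len(sys.argv)>2 else 1);tin(P,ok);fingers(s,c)
E
python3 look.py w2
```

```text
t 2.9667 tcp [671.7 -23.5 132.1] gap 49.75108706072019 F [-0.1 -0.1  0.6] penC [-105.4   57.3] phi 14.968008799878351 K [-126.6   40.2] F1 [-74.4  65.6]
tin pen [-100.8   19.3] r 25.751216888427734 n 2136
finger 1 n 2308 tip z -18.0647651513248 inner y 24.09009666821881 outer 52.86661204267515 x [-9.5 13.7]
finger -1 n 2299 tip z -18.09513199854072 inner y 25.891236405763344 outer 54.28003275195849 x [-9.3 13.8]
```

View pics/w2.png

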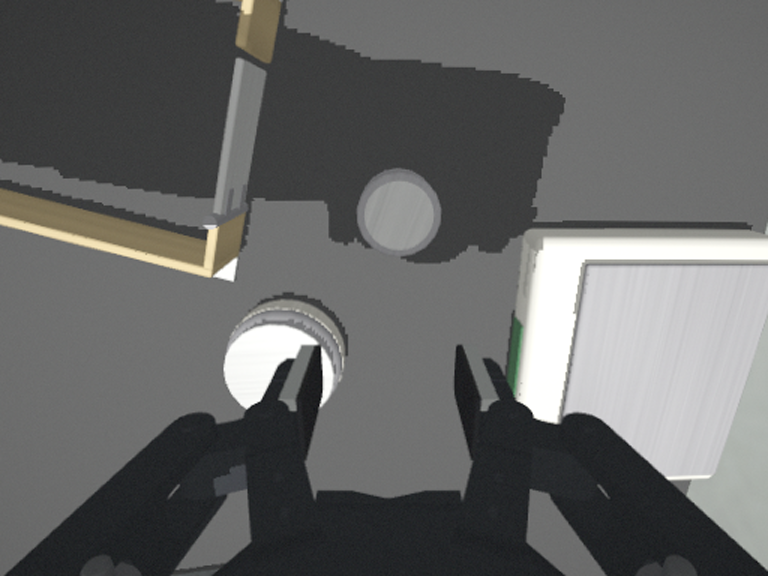

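Run:
```python
from look import *
c=load("w2");T=wristT(c);P,ok=cloud(c,T)
X=np.c_[(P[:,:2]-O)@ex,(P[:,:2]-O)@ey]
m=ok&(P[:,2]>45.5)&(P[:,2]<52)&(np.abs(X[:,0])<40)
for lo in range(-90,90,8):
    s=m&(X[:,1]>=lo)&(X[:,1]<lo+8)&(np.abs(X[:,0])<12)
    if s.sum()>3: print(lo,s.sum(),np.percentile(X[s,0],[3,50,97]),np.median(P[s,2]))
s=m&(X[:,0]>12)&(X[:,1]>60);print("side",np.percentile(X[s,1],[3,50,97]))
s=m&(P[:,2]>49)&(np.abs(X[:,0]-3)<2);y=np.sort(X[s,1]);print(y[y<0].max() if (y<0).any() else 0, y[y>0].min(),y.max())
for n,z,x0,y0 in(("tuna",40,596,-92),):
    k=ok&(np.abs(P[:,2]-z)<2)&(np.hypot(P[:,0]-x0,P[:,1]-y0)<55);(a,r)=cv2.minEnclosingCircle(P[k][:,:2].astype(np.float32));print(n,w2p(a),r)
```

```text
-74 53 [-0.8  1.4  5.2] 49.3085862523549
-66 94 [-0.2  1.8  5.1] 49.23676968640167
-58 97 [-0.2  1.9  5.2] 49.40879561179537
-50 37 [-0.3  2.   5.2] 48.857279330093775
-42 67 [0.2 2.3 4.7] 47.70110963162318
-34 74 [-0.2  2.1  4.4] 47.62454045969325
-26 70 [-0.1  1.9  4.7] 47.789289814203556
-18 62 [0.1 2.1 4.5] 47.78567511426101
-10 51 [0.7 2.3 4.4] 47.57094112241228
-2 58 [0.4 2.2 4.5] 47.580845387776066
6 59 [0.6 2.6 5. ] 47.72947457816676
14 57 [0.8 2.9 5.5] 47.56543403063196
22 56 [0.7 2.6 5.2] 47.49915529445063
30 59 [0.4 2.6 5. ] 47.52488911620907
38 54 [-0.7  1.7  5.3] 47.97255547092152
46 29 [-0.9  0.6  4.9] 49.45976794408577
54 66 [-0.1  2.   5.5] 49.53805708195027
62 69 [-0.1  2.   5.7] 49.61865956994663
70 86 [ 0.2  3.1 11.2] 49.421184952203944
78 70 [ 0.2  5.6 11.9] 49.83248713599471
side [76.6 78.9 82.3]
-12.15429425058 3.78402274140813 82.54606307448442
tuna [-49.6 145. ] 37.9404296875
```

```bash
cat > go.py <<'E'
import sys
from mv import *; from pen import *
np.set_printoptions(precision=3,suppress=True)
def go(K,phi,g,z):
    C=tcp_from_K(K,phi,g);w=p2w(C);rv,sh,_=plan((w[0],w[1],z),yaw(phi))
    print("turn",rv,"shift",sh,"open",g/84.8,"F1",F(C,phi,g)[0])
if __name__=="__main__":
    a=[float(v) for v in sys.argv[1:]];go(a[:2],*a[2:])
E
python3 go.py -126.5 41.5 15 50 -2
```

```text
turn [0.007 0.001 0.   ] shift [-0.006 -0.008  0.542] open 0.589622641509434 F1 [-74.048  66.943]
```

>>> carry_out([
  [[0,0,0],[-0.004,-0.006,0.15],0.59],
  [[0,0,0],[-0.004,-0.006,0.28],0.59],
  [[0,0,0],[-0.004,-0.006,0.4],0.59],
  [[0,0,0],[-0.004,-0.006,0.46],0.59],
  [[0,0,0],[-0.004,-0.006,0.5],0.59],
  [[0,0,0],[-0.004,-0.006,0.53],0.59],
  [[0,0,0],[-0.004,-0.006,0.54],0.59],
  [[0,0,0],[-0.004,-0.006,0.54],0.59],
])

```text
time: 3.68
tool_pos: [671.5, -23.5, -3.0]
orientation: [0.707, 0.708, 0.001, 0.001]
wrist_force: [0.1, -0.3, -0.6]
finger_gap: 50.3
```

```bash
python3 look.py w3
```

```text
t 3.6833 tcp [671.5 -23.5  -3. ] gap 50.283887559259824 F [ 0.1 -0.3 -0.6] penC [-105.3   57.3] phi 15.071720462245322 K [-126.7   40.2] F1 [-74.   65.8]
tin pen [-100.9   18.8] r 25.925134658813477 n 8548
finger 1 n 4222 tip z -1.3350746135767386 inner y 3.0384229304803854 outer 64.20867132066358 x [-13.5  13.8]
finger -1 n 5072 tip z -1.5676485976803416 inner y 3.706906197495307 outer 64.24310988166599 x [-13.5  13.8]
```

View pics/w3.png

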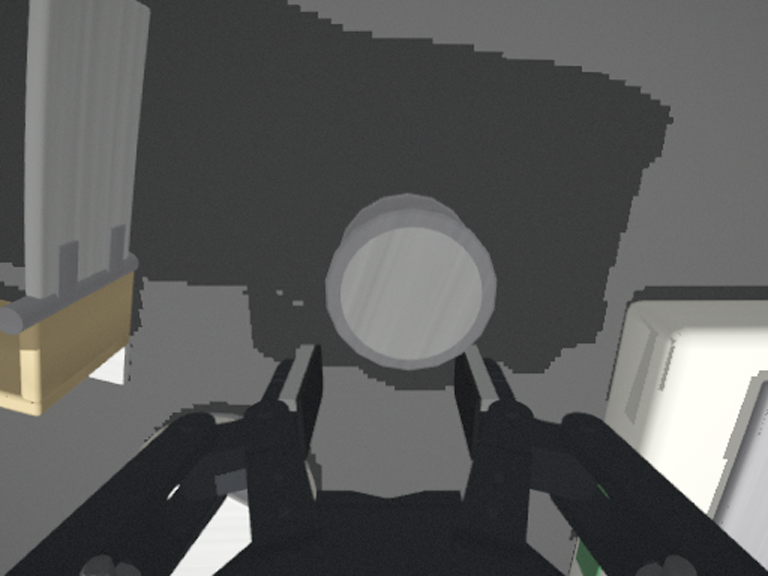

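>>> carry_out([
  [[0,0,0],[0.015,-0.011,0],0.59],
  [[0,0,0],[0.03,-0.022,0],0.59],
  [[0,0,0],[0.045,-0.032,0],0.59],
  [[0,0,0],[0.06,-0.043,0],0.59],
  [[0,0,0],[0.075,-0.054,0],0.59],
  [[0,0,0],[0.09,-0.064,0],0.59],
  [[0,0,0],[0.105,-0.075,0],0.59],
  [[0,0,0],[0.12,-0.085,0],0.59],
])

```text
time: 4.4
tool_pos: [648.8, 6.9, -4.5]
orientation: [0.707, 0.707, -0.0, 0.0]
wrist_force: [0.2, -0.9, 1.0]
finger_gap: 50.0
```

```bash
python3 look.py w4|grep -v finger
```

```text
t 4.4 tcp [648.8   6.9  -4.5] gap 50.01655997877935 F [ 0.2 -0.9  1. ] penC [-75.5  33.8] phi 15.063596734757825 K [-96.7  16.7] F1 [-44.3  42.2]
tin pen [-76.5  -1.3] r 25.72340202331543 n 8374
```

View pics/w4.png

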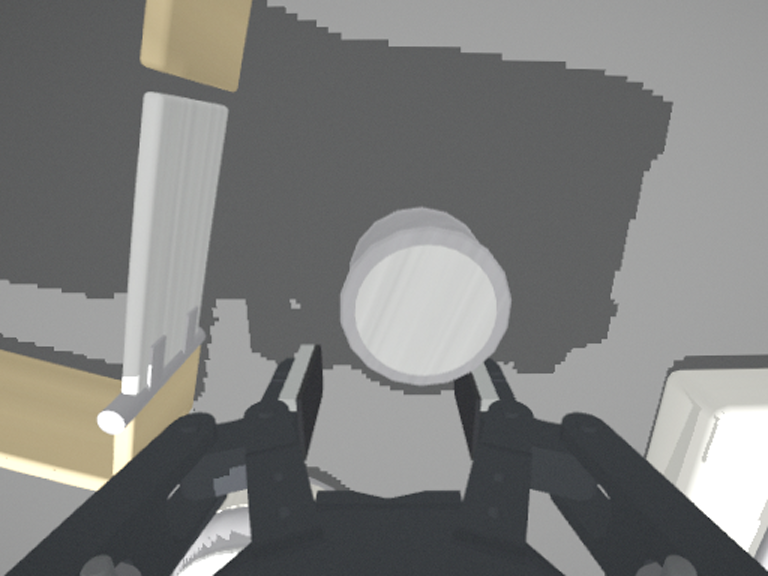

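>>> carry_out([
  [[0,0,0],[0.012,-0.008,0],0.59],
  [[0,0,0],[0.024,-0.016,0],0.59],
  [[0,0,0],[0.036,-0.024,0],0.59],
  [[0,0,0],[0.048,-0.032,0],0.59],
  [[0,0,0],[0.058,-0.04,0],0.59],
  [[0,0,0],[0.066,-0.0445,0],0.59],
  [[0,0,0],[0.066,-0.0445,0],0.59],
  [[0,0,0],[0.05,-0.02,0],0.59],
])

```text
time: 5.12
tool_pos: [643.0, 19.7, -4.6]
orientation: [0.706, 0.708, -0.0, -0.001]
wrist_force: [-0.4, -0.8, -0.2]
finger_gap: 50.7
```

```bash
python3 look.py w5|grep -v finger; python3 go.py -95 -14 24 50 -3;python3 go.py -95 -14 24 72 7
```

```text
t 5.1167 tcp [643.   19.7  -4.6] gap 50.68588955563574 F [-0.4 -0.8 -0.2] penC [-66.5  23. ] phi 15.121591464484704 K [-88.1   5.7] F1 [-35.1  31.5]
tin pen [-61.2 -14.4] r 25.802549362182617 n 8739
turn [ 0.003  0.001 -0.312] shift [ 0.06   0.046 -0.005] open 0.589622641509434 F1 [-47.174  19.335]
turn [ 0.003  0.001 -0.312] shift [ 0.053  0.003 -0.045] open 0.8490566037735849 F1 [-27.076  28.283]
```

```bash
python3 go.py -95 -14.4 24 72 -7.5
```

```text
turn [ 0.003  0.001 -0.312] shift [0.055 0.003 0.013] open 0.8490566037735849 F1 [-27.076  27.883]
```

>>> carry_out([
  [[0,0,-0.05],[0.005,0.02,0.003],0.85],
  [[0,0,-0.1],[0.015,0.02,0.006],0.85],
  [[0,0,-0.15],[0.025,0.015,0.01],0.85],
  [[0,0,-0.2],[0.035,0.01,0.012],0.85],
  [[0,0,-0.25],[0.045,0.006,0.012],0.85],
  [[0,0,-0.31],[0.054,0.003,0.012],0.85],
  [[0,0,-0.31],[0.054,0.003,0.012],0.85],
  [[0,0,-0.31],[0.054,0.003,0.012],0.85],
])

```text
time: 5.83
tool_pos: [644.7, 32.8, -7.5]
orientation: [0.65, 0.76, -0.0, -0.0]
wrist_force: [-0.4, -0.2, -0.2]
finger_gap: 72.6
```

```bash
python3 look.py w6|grep -v finger; python3 go.py -70 -14.4 24 72 -7.5;python3 go.py -50 -14.4 24 72 -7.5
```

```text
t 5.8333 tcp [644.7  32.8  -7.5] gap 72.5863845623885 F [-0.4 -0.2 -0.2] penC [-64.7   9.9] phi 23.96231054671982 K [-93.4 -14.9] F1 [-24.9  27.6]
tin pen [-61.1 -14.6] r 25.75025749206543 n 8159
turn [ 0.     0.    -0.002] shift [ 0.037 -0.086  0.   ] open 0.8490566037735849 F1 [-2.076 27.883]
turn [ 0.     0.    -0.002] shift [ 0.069 -0.159  0.   ] open 0.8490566037735849 F1 [17.924 27.883]
```

View pics/w6.png

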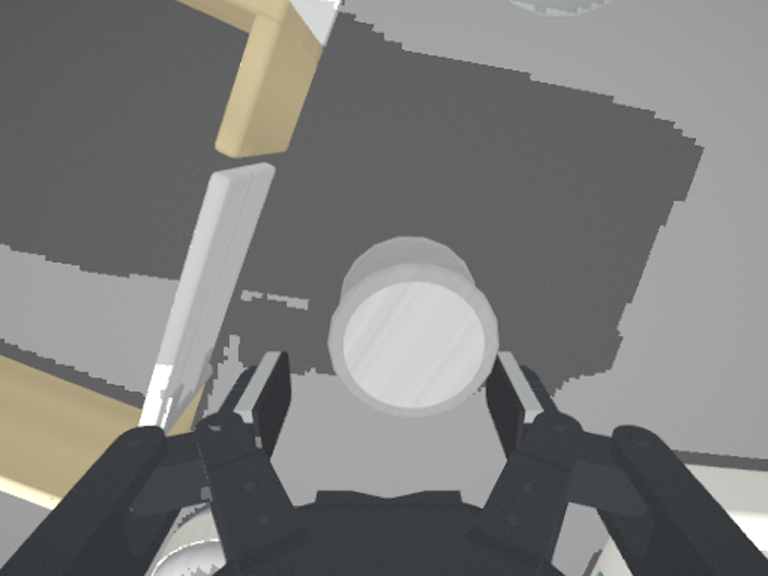

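>>> carry_out([
  [[0,0,0],[0.006,-0.0145,0],0.85],
  [[0,0,0],[0.0125,-0.0285,0],0.85],
  [[0,0,0],[0.019,-0.0425,0],0.85],
  [[0,0,0],[0.025,-0.0565,0],0.85],
  [[0,0,0],[0.0315,-0.071,0],0.85],
  [[0,0,0],[0.038,-0.085,0],0.85],
  [[0,0,0],[0.044,-0.099,0],0.85],
  [[0,0,0],[0.0505,-0.113,0],0.85],
])

```text
time: 6.55
tool_pos: [616.3, 40.3, -6.9]
orientation: [0.65, 0.76, 0.001, 0.001]
wrist_force: [4.2, -0.6, -0.7]
finger_gap: 72.7
```

```bash
python3 look.py w7|grep -v finger
```

```text
t 6.55 tcp [616.3  40.3  -6.9] gap 72.6670658295379 F [ 4.2 -0.6 -0.7] penC [-35.4  10. ] phi 23.93528906378895 K [-64.1 -14.8] F1 [ 4.4 27.6]
tin pen [-40.  -14.8] r 29.04064178466797 n 7758
```

View pics/w7.png

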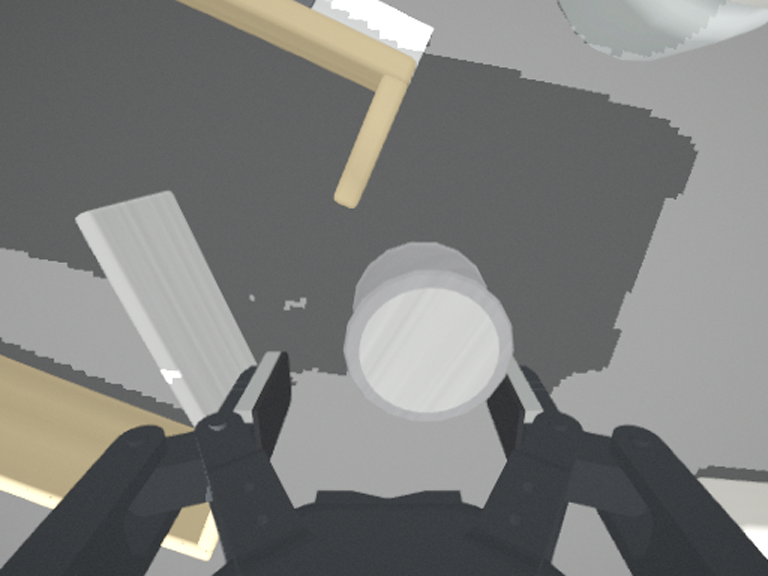

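Run:
```python
s=open('look.py').read()
s=s.replace('''    print("tin pen",np.array([cx,cy])''','''    g=np.zeros((1000,400),np.uint8)
    ij=np.round((p-[-150,-100])*2).astype(int);ok2=(ij[:,0]>0)&(ij[:,0]<999)&(ij[:,1]>0)&(ij[:,1]<399);g[ij[ok2,0],ij[ok2,1]]=255
    g=cv2.morphologyEx(g,cv2.MORPH_CLOSE,np.ones((7,7),np.uint8));dt=cv2.distanceTransform(g,cv2.DIST_L2,5)
    i=np.argwhere(dt>dt.max()-.5).mean(0);print("inscribed",i/2+[-150,-100],"r",dt.max()/2)
    print("tin pen",np.array([cx,cy])''')
open('look.py','w').write(s)
from look import *
for n in("w6","w7"):
    c=load(n);P,ok=cloud(c,wristT(c));tin(P,ok)
```

```text
inscribed [-61.2 -15. ] r 24.567444
tin pen [-61.1 -14.6] r 25.75025749206543 n 8159
inscribed [-36.8 -14.7] r 24.672094
tin pen [-40.  -14.8] r 29.04064178466797 n 7758
```

>>> carry_out([
  [[0,0,0],[0.006,-0.013,0],0.85],
  [[0,0,0],[0.0115,-0.0255,0],0.85],
  [[0,0,0],[0.017,-0.0385,0],0.85],
  [[0,0,0],[0.023,-0.051,0],0.85],
  [[0,0,0],[0.0285,-0.064,0],0.85],
  [[0,0,0],[0.034,-0.077,0],0.85],
  [[0,0,0],[0.04,-0.09,0],0.85],
  [[0,0,0],[0.0455,-0.1025,0],0.85],
])

```text
time: 7.27
tool_pos: [587.0, 47.9, -7.7]
orientation: [0.65, 0.76, -0.0, -0.0]
wrist_force: [0.5, 0.5, -1.5]
finger_gap: 72.5
```

```bash
python3 look.py w8|grep -v finger
python3 - <<'E'
from pen import *
# plan stage C
for Tx,f1 in [(-9,(32,28)),(5,(42,28)),(20,(50,28.5)),(35,(56,29)),(50,(60,29.5)),(65,(63,30)),(80,(66,31)),(95,(69,32)),(110,(72,33)),(118,(74,33.5))]:
    K=np.array([Tx-27,-14.7]);phi,g=phig(K,f1);a,n=an(phi);C=tcp_from_K(K,phi,g)
    c=[np.array(f1)+s*7.25*a+t*11*n for s in(1,-1) for t in(1,-1)]
    f2=F(C,phi,g)[1]
    dt=min(np.hypot(*(q-[Tx,-14.7])) for q in c)-26
    c2=[f2+s*7.25*a+t*11*n for s in(1,-1) for t in(1,-1)]
    print(Tx,"phi %.1f g %.1f"%(phi,g),"C",C.round(1),"ymax %.1f"%max(q[1] for q in c),"F1-tin %.1f"%dt,"F2 y %.0f..%.0f x %.0f..%.0f"%(min(q[1] for q in c2),max(q[1] for q in c2),min(q[0] for q in c2),max(q[0] for q in c2)))
E
```

```text
t 7.2667 tcp [587.   47.9  -7.7] gap 72.54391491029638 F [ 0.5  0.5 -1.5] penC [-5.1 10.2] phi 23.939666729116198 K [-33.8 -14.6] F1 [34.7 27.9]
inscribed [ -6.7 -14.3] r 24.467445
tin pen [ -9.8 -14.3] r 28.814970016479492 n 8167
-9 phi 24.3 g 72.3 C [-7.6 10.2] ymax 41.0 F1-tin 22.9 F2 y -21..5 x -58..-36
5 phi 25.5 g 68.9 C [ 4.4 10.1] ymax 41.0 F1-tin 20.0 F2 y -21..5 x -45..-22
20 phi 28.3 g 63.4 C [15.7 10. ] ymax 41.6 F1-tin 15.7 F2 y -22..5 x -30..-7
35 phi 32.6 g 56.7 C [26.   9.8] ymax 42.2 F1-tin 10.9 F2 y -23..4 x -16..8
50 phi 39.1 g 49.3 C [35.2  9.4] ymax 42.6 F1-tin 7.1 F2 y -24..2 x -2..23
65 phi 48.4 g 42.8 C [44.   8.6] ymax 42.7 F1-tin 6.0 F2 y -26..-0 x 12..38
80 phi 60.7 g 39.0 C [52.9  7.7] ymax 42.7 F1-tin 8.9 F2 y -27..-4 x 27..53
95 phi 75.2 g 38.1 C [62.3  6.6] ymax 41.8 F1-tin 14.7 F2 y -29..-9 x 43..68
110 phi 90.0 g 40.5 C [72.   5.5] ymax 40.2 F1-tin 22.6 F2 y -29..-15 x 61..83
118 phi 97.0 g 42.7 C [77.5  5.1] ymax 42.0 F1-tin 27.2 F2 y -32..-15 x 69..93
```

View pics/w8.png

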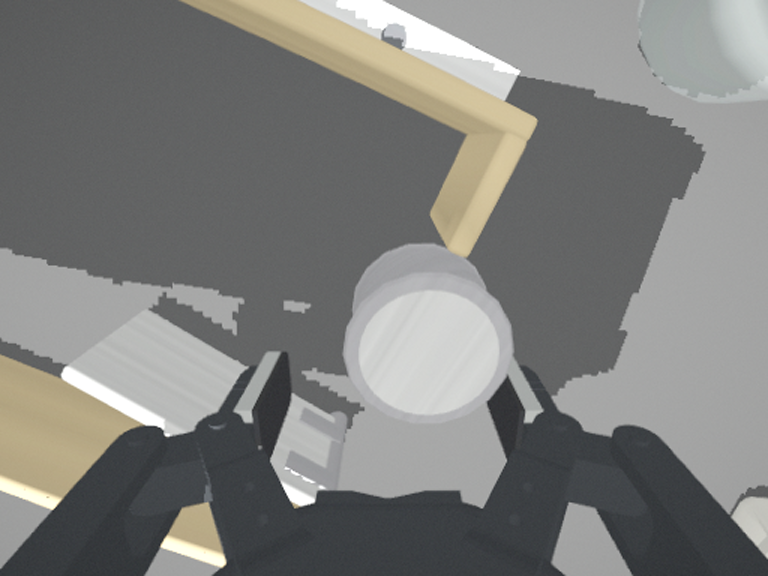

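```bash
python3 go.py -7 -14.7 28.3 63.4 -5.5
```

```text
turn [-0.004 -0.001 -0.152] shift [ 0.033 -0.073 -0.009] open 0.7476415094339622 F1 [49.991 28.48 ]
```

>>> carry_out([
  [[0,0,-0.02],[0.004,-0.009,-0.001],0.84],
  [[0,0,-0.04],[0.008,-0.018,-0.002],0.825],
  [[0,0,-0.06],[0.0125,-0.027,-0.003],0.81],
  [[0,0,-0.08],[0.0165,-0.0365,-0.005],0.8],
  [[0,0,-0.1],[0.0205,-0.046,-0.006],0.785],
  [[0,0,-0.12],[0.025,-0.055,-0.007],0.77],
  [[0,0,-0.135],[0.029,-0.064,-0.008],0.76],
  [[0,0,-0.15],[0.033,-0.073,-0.009],0.75],
])

```text
time: 7.98
tool_pos: [568.3, 53.2, -5.2]
orientation: [0.621, 0.784, -0.0, 0.0]
wrist_force: [0.3, 0.5, -0.5]
finger_gap: 64.1
```

```bash
python3 look.py w9|grep -v finger;python3 go.py 17 -14.2 36 52 -3
```

```text
t 7.9833 tcp [568.3  53.2  -5.2] gap 64.07750210453275 F [ 0.3  0.5 -0.5] penC [14.3 10. ] phi 28.28100454657627 K [ -8.7 -14.9] F1 [48.9 28.6]
inscribed [ 18.7 -13.2] r 24.489145
tin pen [ 15.3 -14.1] r 28.900850296020508 n 7840
turn [-0.001 -0.    -0.269] shift [ 0.032 -0.059 -0.009] open 0.6132075471698113 F1 [58.469 29.525]
```

View pics/w9.png

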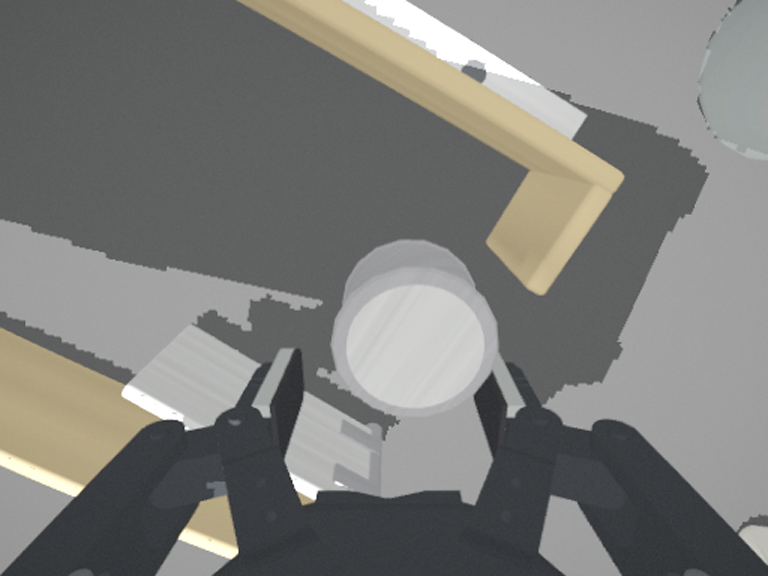

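```bash
python3 go.py 13 -11.5 33.5 52.5 -3.3
```

```text
turn [-0.001 -0.    -0.181] shift [ 0.019 -0.053 -0.008] open 0.6191037735849056 F1 [56.753 30.651]
```

```bash
python3 go.py 13 -11.5 32.5 51 -3.3
```

```text
turn [-0.001 -0.    -0.146] shift [ 0.021 -0.051 -0.008] open 0.6014150943396227 F1 [56.217 29.075]
```

>>> carry_out([
  [[0,0,-0.02],[0.002,-0.007,-0.001],0.73],
  [[0,0,-0.04],[0.004,-0.014,-0.002],0.71],
  [[0,0,-0.06],[0.007,-0.02,-0.003],0.69],
  [[0,0,-0.08],[0.0095,-0.0265,-0.004],0.67],
  [[0,0,-0.1],[0.012,-0.0325,-0.005],0.655],
  [[0,0,-0.12],[0.015,-0.039,-0.006],0.635],
  [[0,0,-0.135],[0.018,-0.045,-0.007],0.62],
  [[0,0,-0.145],[0.021,-0.051,-0.008],0.6],
])

```text
time: 8.7
tool_pos: [554.8, 55.3, -3.3]
orientation: [0.592, 0.806, -0.0, 0.0]
wrist_force: [0.6, 0.9, 0.2]
finger_gap: 51.4
```

```bash
python3 look.py w10|grep -v finger
```

```text
t 8.7 tcp [554.8  55.3  -3.3] gap 51.37406007612257 F [0.6 0.9 0.2] penC [27.9 11.4] phi 32.427844174824514 K [ 12.1 -11.7] F1 [55.7 29.1]
inscribed [ 39.5 -11. ] r 24.567446
tin pen [ 36.2 -11.4] r 28.63361358642578 n 7833
```

View pics/w10.png

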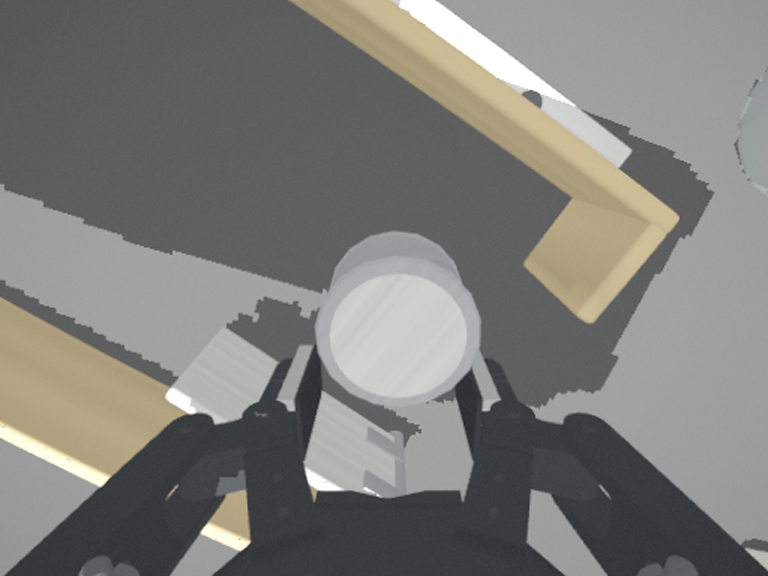

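```bash
cat > st.py <<'E'
from pen import *; import sys
from go import go
Kx,Ky,fx,fy,tx,ty,z=[float(v) for v in sys.argv[1:]]
K=np.array([Kx,Ky]);phi,g=phig(K,(fx,fy));a,n=an(phi)
c=[np.array((fx,fy))+s*7.25*a+t*11*n for s in(1,-1) for t in(1,-1)]
print("phi %.1f g %.1f ymax %.1f F1-tin %.1f K-tin %.1f"%(phi,g,max(q[1] for q in c),min(np.hypot(*(q-[tx,ty])) for q in c)-26,np.hypot(Kx-tx,Ky-ty)-26))
go(K,phi,g,z)
E
python3 st.py 8 -4 54 31 39.5 -11 -1.5; python3 st.py 40 -9 58 32.5 68 -16 -1.5;python3 st.py 7 -5 55 31 39.5 -11 -2
```

```text
phi 26.3 g 49.5 ymax 44.1 F1-tin 5.7 K-tin 6.3
turn [-0.001 -0.     0.214] shift [-0.025 -0.002 -0.007] open 0.583667969769392 F1 [54. 31.]
phi 52.5 g 36.6 ymax 44.9 F1-tin 10.5 K-tin 2.9
turn [-0.001 -0.    -0.7  ] shift [ 0.028 -0.049 -0.007] open 0.431930080882991 F1 [58.  32.5]
phi 26.3 g 51.7 ymax 44.1 F1-tin 6.1 K-tin 7.0
turn [-0.001 -0.     0.214] shift [-0.023 -0.    -0.005] open 0.6100595331631429 F1 [55. 31.]
```

>>> carry_out([
  [[0,0,0.03],[-0.006,0.001,-0.001],0.605],
  [[0,0,0.07],[-0.01,0.001,-0.002],0.61],
  [[0,0,0.11],[-0.014,0,-0.003],0.61],
  [[0,0,0.15],[-0.018,0,-0.004],0.61],
  [[0,0,0.18],[-0.021,0,-0.005],0.61],
  [[0,0,0.21],[-0.023,0,-0.005],0.61],
  [[0,0,0.21],[-0.023,0,-0.005],0.61],
  [[0,0,0.21],[-0.023,0,-0.005],0.61],
])

```text
time: 9.42
tool_pos: [556.8, 49.7, -2.0]
orientation: [0.634, 0.774, -0.0, 0.0]
wrist_force: [0.2, -0.2, 0.1]
finger_gap: 51.9
```

```bash
python3 look.py w11|grep -v finger; python3 st.py 23 -7.5 58 31.5 49 -14 -1.5;python3 st.py 31 -10 60 32 55 -16 -1.5
```

```text
t 9.4167 tcp [556.8  49.7  -2. ] gap 51.9228079596172 F [ 0.2 -0.2  0.1] penC [24.5 16.3] phi 26.36350905122044 K [ 6.1 -5.1] F1 [54.3 31. ]
inscribed [ 39.7 -11. ] r 24.370544
tin pen [ 39.6 -10.8] r 25.749345779418945 n 7992
phi 36.0 g 44.0 ymax 44.7 F1-tin 7.7 K-tin 0.8
turn [ 0.     0.    -0.335] shift [ 0.024 -0.032 -0.002] open 0.5186881347853537 F1 [58.  31.5]
phi 42.9 g 42.6 ymax 45.0 F1-tin 9.7 K-tin -1.3
turn [ 0.     0.    -0.578] shift [ 0.039 -0.046 -0.002] open 0.5022375374706186 F1 [60. 32.]
```

View pics/w11.png

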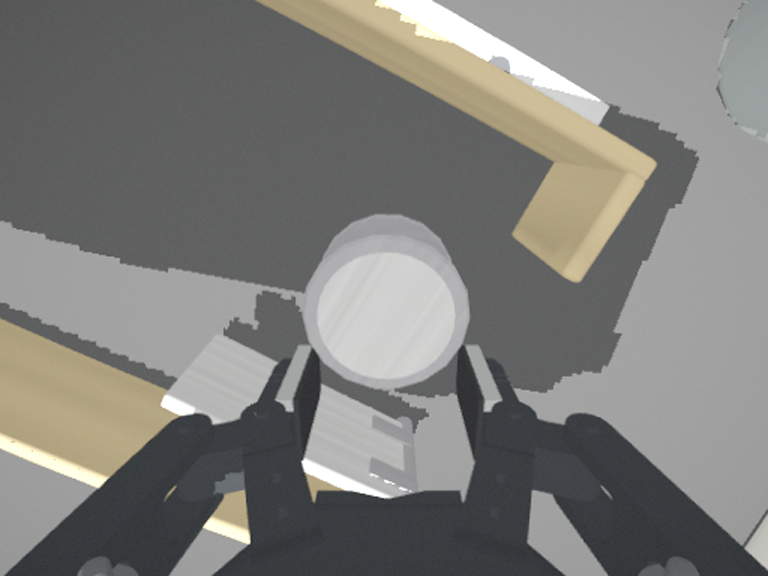

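```bash
python3 st.py 25 -8.5 59 31.5 51 -13 -1
```

```text
phi 37.5 g 44.1 ymax 44.6 F1-tin 6.6 K-tin 0.4
turn [ 0.    0.   -0.39] shift [ 0.029 -0.036 -0.004] open 0.5198378664014434 F1 [59.  31.5]
```

>>> carry_out([
  [[0,0,-0.05],[0.004,-0.005,0],0.6],
  [[0,0,-0.1],[0.008,-0.0095,-0.001],0.59],
  [[0,0,-0.15],[0.0115,-0.014,-0.001],0.575],
  [[0,0,-0.2],[0.015,-0.0185,-0.002],0.565],
  [[0,0,-0.25],[0.0185,-0.023,-0.002],0.555],
  [[0,0,-0.3],[0.022,-0.0275,-0.003],0.54],
  [[0,0,-0.345],[0.0255,-0.032,-0.003],0.53],
  [[0,0,-0.39],[0.029,-0.036,-0.004],0.52],
])

```text
time: 10.13
tool_pos: [546.4, 55.2, -1.0]
orientation: [0.554, 0.832, -0.0, 0.0]
wrist_force: [0.6, -0.6, -0.1]
finger_gap: 44.4
```

```bash
python3 look.py w12|grep -v finger
```

```text
t 10.1333 tcp [546.4  55.2  -1. ] gap 44.380157194308424 F [ 0.6 -0.6 -0.1] penC [36.  13.7] phi 37.67840905928024 K [25.2 -8.6] F1 [59.3 31.7]
inscribed [ 52. -13.] r 24.370544
tin pen [ 52.1 -12.5] r 25.778932571411133 n 7782
```

View pics/w12.png

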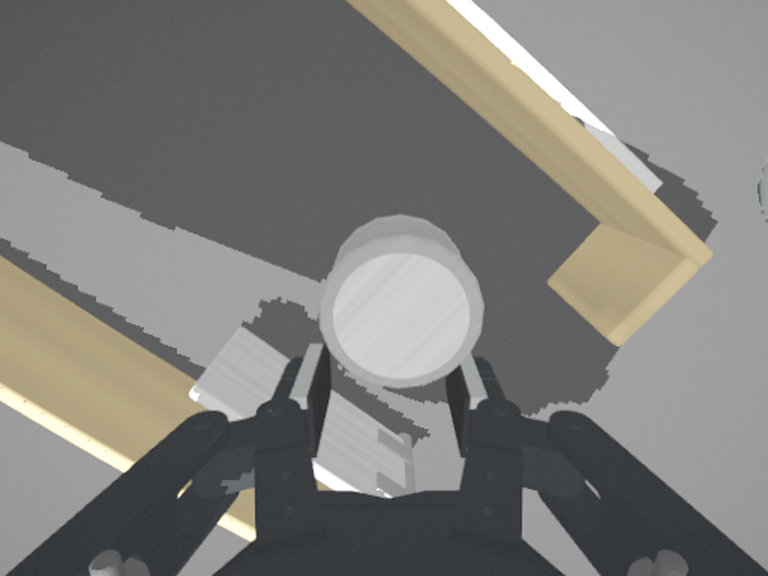

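```bash
python3 st.py 44 -10.5 62 32 70.4 -15 0
```

```text
phi 53.3 g 37.6 ymax 44.4 F1-tin 8.8 K-tin 0.8
turn [-0.    -0.    -0.542] shift [ 0.033 -0.026 -0.004] open 0.44309738670344107 F1 [62. 32.]
```

>>> carry_out([
  [[0,0,-0.07],[0.004,-0.003,0],0.51],
  [[0,0,-0.14],[0.008,-0.0065,-0.001],0.5],
  [[0,0,-0.2],[0.012,-0.01,-0.001],0.49],
  [[0,0,-0.27],[0.016,-0.013,-0.002],0.48],
  [[0,0,-0.34],[0.0205,-0.016,-0.002],0.47],
  [[0,0,-0.41],[0.025,-0.0195,-0.003],0.46],
  [[0,0,-0.475],[0.029,-0.023,-0.003],0.45],
  [[0,0,-0.54],[0.033,-0.026,-0.004],0.445],
])

```text
time: 10.85
tool_pos: [537.2, 60.3, -0.1]
orientation: [0.437, 0.899, -0.0, 0.0]
wrist_force: [0.3, 1.2, -0.8]
finger_gap: 37.8
```

```bash
python3 look.py w13|grep -v finger; python3 st.py 64 -13 64 33 91 -17 1
```

```text
t 10.85 tcp [537.2  60.3  -0.1] gap 37.7660538525145 F [ 0.3  1.2 -0.8] penC [46.2 11.1] phi 53.129325800289884 K [ 43.7 -10.6] F1 [61.9 32. ]
inscribed [ 70.7 -14.7] r 24.567446
tin pen [ 70.5 -14.5] r 25.794200897216797 n 7875
phi 76.2 g 37.4 ymax 42.7 F1-tin 18.2 K-tin 1.3
turn [-0.    -0.    -0.801] shift [ 0.044 -0.017 -0.004] open 0.44121960929545506 F1 [64. 33.]
```

View pics/w13.png

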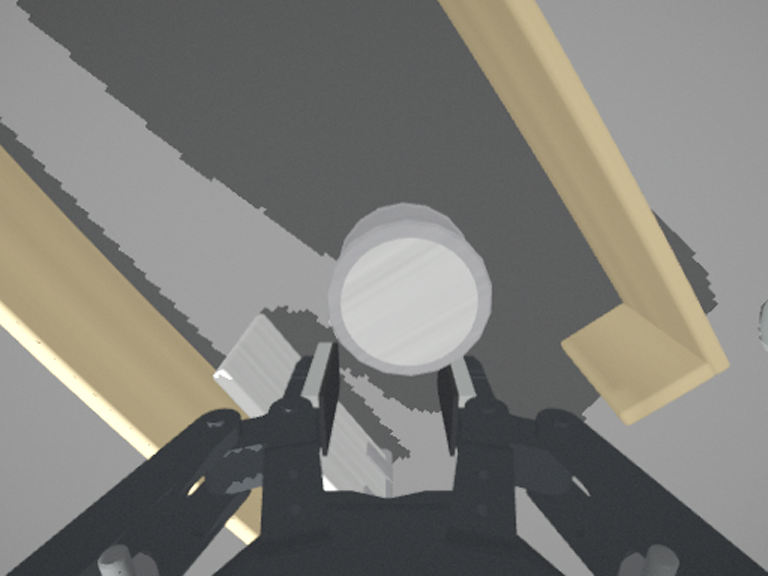

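>>> carry_out([
  [[0,0,-0.1],[0.005,-0.002,0],0.445],
  [[0,0,-0.2],[0.0105,-0.004,-0.001],0.445],
  [[0,0,-0.3],[0.016,-0.006,-0.001],0.445],
  [[0,0,-0.4],[0.0215,-0.008,-0.001],0.44],
  [[0,0,-0.5],[0.027,-0.01,-0.002],0.44],
  [[0,0,-0.6],[0.0325,-0.0125,-0.002],0.44],
  [[0,0,-0.7],[0.038,-0.015,-0.003],0.44],
  [[0,0,-0.8],[0.044,-0.017,-0.003],0.44],
])

```text
time: 11.57
tool_pos: [526.9, 66.3, 0.6]
orientation: [0.25, 0.968, -0.0, -0.0]
wrist_force: [0.4, 0.4, 0.0]
finger_gap: 37.2
```

```bash
python3 look.py w14|grep -v finger; python3 st.py 84 -15 70 33.5 111 -19 1
```

```text
t 11.5667 tcp [526.9  66.3   0.6] gap 37.174295123752884 F [0.4 0.4 0. ] penC [57.7  8. ] phi 76.0485437608148 K [ 63.9 -12.7] F1 [64. 33.]
inscribed [ 91.  -16.8] r 24.665895
tin pen [ 89.5 -16.9] r 26.977432250976562 n 8117
phi 93.5 g 42.0 ymax 41.4 F1-tin 28.6 K-tin 1.3
turn [-0.    -0.001 -0.605] shift [ 0.056 -0.003 -0.002] open 0.49548501180410465 F1 [70.  33.5]
```

View pics/w14.png

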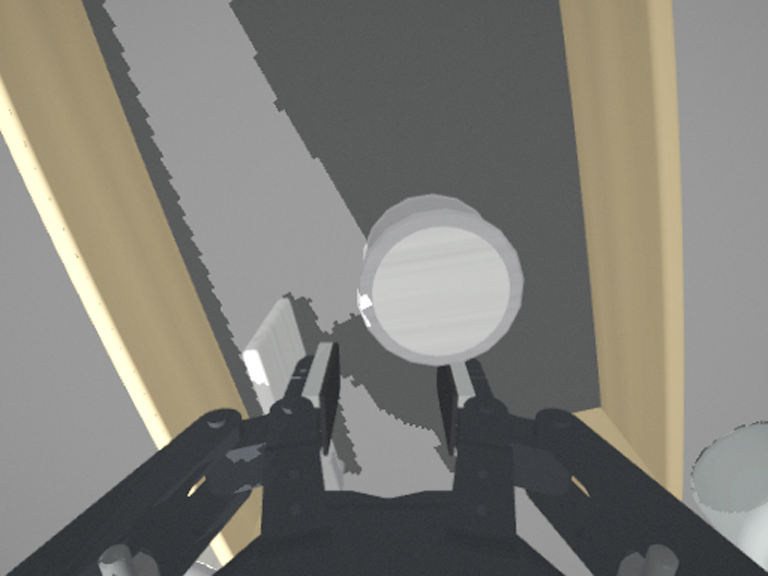

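>>> carry_out([
  [[0,0,-0.08],[0.007,0,0],0.45],
  [[0,0,-0.16],[0.014,-0.001,0],0.46],
  [[0,0,-0.24],[0.021,-0.001,0],0.465],
  [[0,0,-0.32],[0.028,-0.001,-0.001],0.47],
  [[0,0,-0.4],[0.035,-0.002,-0.001],0.475],
  [[0,0,-0.47],[0.042,-0.002,-0.001],0.48],
  [[0,0,-0.54],[0.049,-0.003,-0.002],0.49],
  [[0,0,-0.6],[0.056,-0.003,-0.002],0.495],
])

```text
time: 12.28
tool_pos: [514.6, 72.4, 1.3]
orientation: [0.103, 0.995, -0.0, 0.0]
wrist_force: [0.2, -0.1, -0.3]
finger_gap: 42.0
```

```bash
python3 look.py w15|grep -v finger; python3 st.py 99 -15 79 33.5 126 -19 1
```

```text
t 12.2833 tcp [514.6  72.4   1.3] gap 42.01212621968199 F [ 0.2 -0.1 -0.3] penC [71.1  5.3] phi 93.12988126853602 K [ 83.3 -15.1] F1 [69.6 33.5]
inscribed [110.8 -17.7] r 24.467445
tin pen [110.  -18.6] r 26.34541130065918 n 7983
phi 100.3 g 44.0 ymax 42.6 F1-tin 32.8 K-tin 1.3
turn [-0.    -0.001 -0.248] shift [0.051 0.005 0.001] open 0.5194069731333488 F1 [79.  33.5]
```

View pics/w15.png

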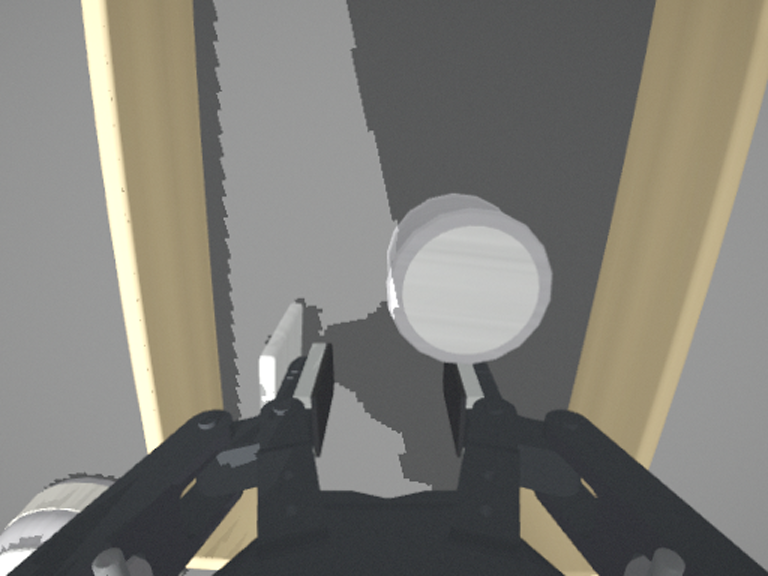

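>>> carry_out([
  [[0,0,-0.04],[0.008,0.001,0],0.5],
  [[0,0,-0.08],[0.016,0.002,0],0.5],
  [[0,0,-0.12],[0.024,0.003,0],0.51],
  [[0,0,-0.16],[0.032,0.004,0],0.51],
  [[0,0,-0.2],[0.042,0.005,0],0.52],
  [[0,0,-0.25],[0.051,0.005,0],0.52],
  [[0,0,-0.25],[0.051,0.005,0],0.52],
  [[0,0,-0.25],[0.035,0.005,0],0.52],
])

```text
time: 13.0
tool_pos: [505.2, 75.7, 1.1]
orientation: [0.041, 0.999, -0.0, -0.001]
wrist_force: [-0.3, 0.4, 0.5]
finger_gap: 44.7
```

```bash
python3 look.py w16|grep -v finger
```

```text
t 13.0 tcp [505.2  75.7   1.1] gap 44.737299039261394 F [-0.3  0.4  0.5] penC [81.1  4.6] phi 100.30126262809979 K [ 95.9 -15.4] F1 [75.8 33.7]
inscribed [127.8 -16.3] r 24.567446
tin pen [127.5 -16.7] r 25.74388313293457 n 8157
```

View pics/w16.png

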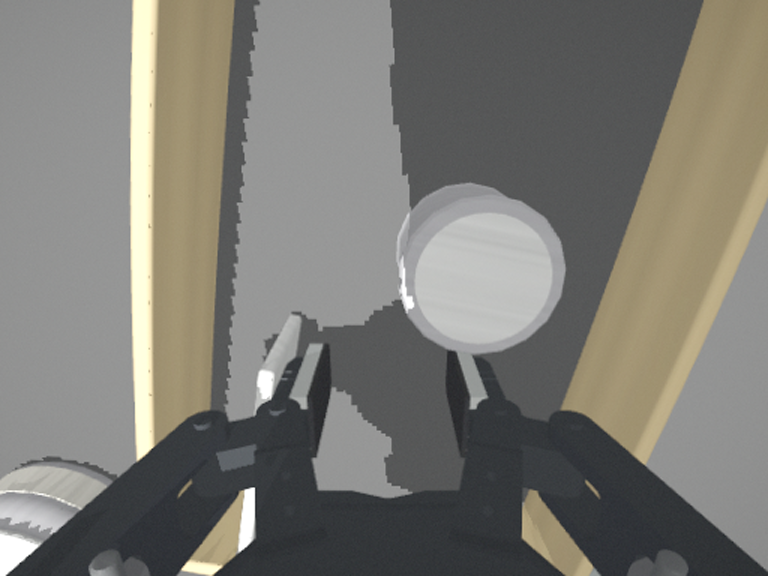

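>>> carry_out([
  [[0,0,0],[0,0,-0.16],0.52],
  [[0,0,0],[0,0,-0.32],0.52],
  [[0,0,0],[0,0,-0.48],0.52],
  [[0,0,0],[0,0,-0.64],0.52],
  [[0,0,0],[0,0,-0.8],0.52],
  [[0,0,0],[0,0,-0.92],0.52],
  [[0,0,0],[0,0,-0.96],0.52],
  [[0,0,0],[0,0,-0.96],0.52],
])

```text
time: 13.72
tool_pos: [508.4, 75.4, 244.6]
orientation: [0.041, 0.999, 0.0, 0.003]
wrist_force: [0.5, -0.5, -0.2]
finger_gap: 44.1
```

>>> carry_out([
  [[0,0,0],[-0.05,0,0],0.52],
  [[0,0,0],[-0.1,0,0],0.52],
  [[0,0,0],[-0.15,0,0],0.52],
  [[0,0,0],[-0.2,0,0],0.52],
  [[0,0,0],[-0.2,0,0],0.52],
  [[0,0,0],[-0.2,0,0],0.52],
  [[0,0,0],[-0.2,0,0],0.52],
  [[0,0,0],[-0.2,0,0],0.52],
])

```text
time: 14.38
tool_pos: [555.1, 71.4, 240.5]
orientation: [0.041, 0.999, -0.0, -0.001]
wrist_force: [-0.5, -0.7, 0.2]
finger_gap: 44.5
```

>>> carry_out([
  [[0,0,0],[0,0,0],0.52],
  [[0,0,0],[0,0,0],0.52],
  [[0,0,0],[0,0,0],0.52],
  [[0,0,0],[0,0,0],0.52],
  [[0,0,0],[0,0,0],0.52],
  [[0,0,0],[0,0,0],0.52],
  [[0,0,0],[0,0,0],0.52],
  [[0,0,0],[0,0,0],0.52],
])

```text
time: 15.05
tool_pos: [556.1, 71.4, 241.2]
orientation: [0.041, 0.999, -0.0, 0.0]
wrist_force: [0.9, -0.3, 0.5]
finger_gap: 44.2
```

>>> carry_out([
  [[0,0,0],[0,0,0],0.52],
  [[0,0,0],[0,0,0],0.52],
  [[0,0,0],[0,0,0],0.52],
  [[0,0,0],[0,0,0],0.52],
  [[0,0,0],[0,0,0],0.52],
  [[0,0,0],[0,0,0],0.52],
  [[0,0,0],[0,0,0],0.52],
  [[0,0,0],[0,0,0],0.52],
])

```text
time: 15.72
tool_pos: [556.1, 71.4, 241.2]
orientation: [0.041, 0.999, -0.0, 0.0]
wrist_force: [-0.2, 0.2, -0.2]
finger_gap: 44.6
```

```bash
python3 look.py w17|grep -v finger
python3 - <<'E'
from look import *
c=load("w17");T=wristT(c);P,ok=cloud(c,T);X=np.c_[(P[:,:2]-O)@ex,(P[:,:2]-O)@ey]
for lo in range(-44,44,11):
    s=ok&(P[:,2]>46)&(P[:,2]<49)&(X[:,1]>=lo)&(X[:,1]<lo+11)&(np.abs(X[:,0])<90)
    if s.sum()>3: print(lo,s.sum(),np.median(X[s,0]))
for n,z,x0,y0 in(("tuna",40,596,-92),("jar",68,671,187)):
    k=ok&(np.abs(P[:,2]-z)<2)&(np.hypot(P[:,0]-x0,P[:,1]-y0)<55)
    if k.sum()>20:print(n,cv2.minEnclosingCircle(P[k][:,:2].astype(np.float32)))
c=optics.camera("scene");np.savez("cam_scene3",**c);a=c["pixels"][110:310,120:400,::-1];cv2.imwrite("pics/c3.png",cv2.resize(a,None,fx=2.8,fy=2.8,interpolation=2))
E
```

```text
t 15.7167 tcp [556.1  71.4 241.2] gap 44.571411174799934 F [-0.2  0.2 -0.2] penC [30.8 -4.5] phi 100.28362284581512 K [ 45.6 -24.4] F1 [25.5 24.6]
inscribed [127.8 -17. ] r 23.870544
tin pen [127.3 -17.1] r 25.579166412353516 n 1181
-44 23 2.9762845103124382
-33 29 2.753201224250022
-22 30 2.9899924552089656
-11 28 2.9731996740156728
0 32 2.6097059119910093
11 28 3.0296484913688886
22 30 3.2818853645993213
33 28 3.124324431678666
tuna ((595.5999145507812, -93.97149658203125), 38.386680603027344)
jar ((671.1033325195312, 186.55294799804688), 25.752363204956055)
```

View pics/w17.png

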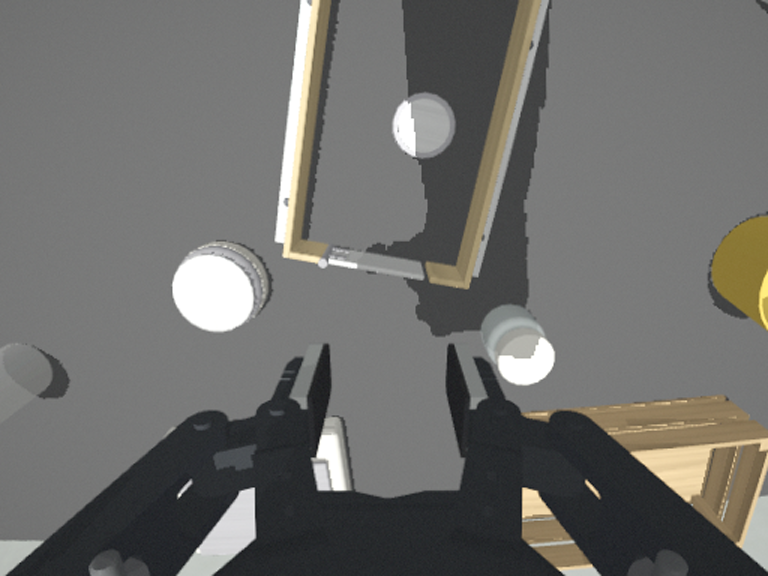

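View pics/c3.png

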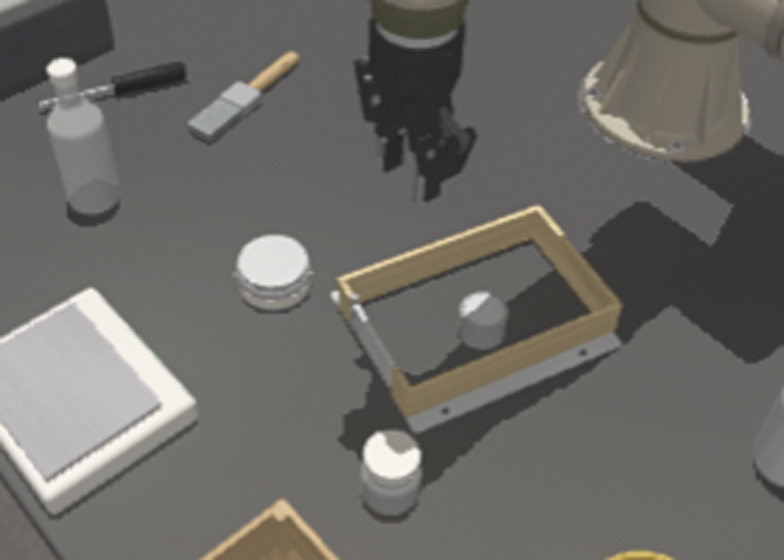

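The wrist picture shows the flap fully shut across the doorway (about (375,262)). The tin stands upright inside the pen at (424,125), and the tuna tin and jar have not moved. I'm handing the job in.

```bash
python3 -c "
from cell import workorder
print(workorder.job_done())"
```

```text
the job is handed in; nothing more can be done
None
```

The small tin is in the sorting pen, upright, with the flap shut behind it. I handed the job in at about 15.8 s.

**What I did:** I used one finger to slide the tin into line with the doorway. The other finger pushed the flap open to about 85–90° and held it there while the first finger slid the tin through. At one point I backed off to re-aim the push, because the tin had drifted a few millimetres towards the flap finger. I then backed off the tin and lifted the empty hand straight out. Nothing was gripped or lifted.

**Last checks:**
- **Tin:** it stands at pen (127, -17) mm, about 139 mm from the hinge. The flap needs 114 mm to clear it.
- **Flap:** it lies flat across the whole doorway at x ≈ 3 mm, which is fully shut.
- **Neighbours:** the tuna tin and jar measured within 1 mm of their first positions. The bottle, brush and screwdriver look unmoved in the scene picture. I did not check the tub or drink can beyond that.
- **Forces:** the highest wrist reading at the end of a move was about 4 N, while opening the flap.

**Disagreement:** all three cameras showed the fingertips about 27 mm behind the reported tool point with the gripper open, while the text puts them ahead of it. I used the camera value, and the finger heights worked out as planned.

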